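# Load the keyed spindle and jog it

### The job

Take the red retaining collar off the keyed spindle and park it in the shallow tray, then turn each brass spacer on the bench so that its flat matches the flat of the spindle and stack them all on the spindle, fully home. Refit the red collar on top of them, fully home, and only then test the drive: tip the jog lever all the way towards its green mark, hold it there for about two seconds and let it spring back to the middle. Never tip the lever towards the red mark, and leave the slim metal setting tool at the back where it lies.

Things in the scene. Friction and masses are not known exactly. Their poses are not given: they have to be found in the camera images.
- spindle: fixed fixture: grey round base 104 mm across, 8 mm high, with a 80 mm shoulder 12 mm high, and an upright steel D-shaped post, 26 mm diameter, one flat 8 mm from its axis on its +x side (a yellow bar on the base also points +x), top 82 mm above the bench, last 8 mm tapered to 0.62 of the size. Origin on the axis under the base; any yaw
- spindle_seat (a point): point on the post's axis at the height of the shoulder, 12 mm above the bench, where the lowest collar rests; axes as spindle
- retainer: red eight-sided collar, 56 mm across flats (gripped on any two parallel flats; one faces +x), 13 mm thick, 90 g; 29.6 mm bore with one flat 9.8 mm from the axis on its +x side: it goes over the post only when its x agrees with the spindle's x. Painted bar on both faces at the +x side. Origin at its centre, mid-thickness; z along the bore. White bar. Starts seated on the spindle
- spacer_1: brass eight-sided collar, 56 mm across flats (gripped on any two parallel flats; one faces +x), 13 mm thick, 90 g; 29.6 mm bore with one flat 9.8 mm from the axis on its +x side: it goes over the post only when its x agrees with the spindle's x. Painted bar on both faces at the +x side. Origin at its centre, mid-thickness; z along the bore. Black bar. Flat on the bench; two to four present
- spacer_2: brass eight-sided collar, 56 mm across flats (gripped on any two parallel flats; one faces +x), 13 mm thick, 90 g; 29.6 mm bore with one flat 9.8 mm from the axis on its +x side: it goes over the post only when its x agrees with the spindle's x. Painted bar on both faces at the +x side. Origin at its centre, mid-thickness; z along the bore. Black bar. Flat on the bench; two to four present
- spacer_3: brass eight-sided collar, 56 mm across flats (gripped on any two parallel flats; one faces +x), 13 mm thick, 90 g; 29.6 mm bore with one flat 9.8 mm from the axis on its +x side: it goes over the post only when its x agrees with the spindle's x. Painted bar on both faces at the +x side. Origin at its centre, mid-thickness; z along the bore. Black bar. Flat on the bench; two to four present
- spacer_4: brass eight-sided collar, 56 mm across flats (gripped on any two parallel flats; one faces +x), 13 mm thick, 90 g; 29.6 mm bore with one flat 9.8 mm from the axis on its +x side: it goes over the post only when its x agrees with the spindle's x. Painted bar on both faces at the +x side. Origin at its centre, mid-thickness; z along the bore. Black bar. Flat on the bench; two to four present
- tray: fixed shallow square tray, 120 mm outside, 104 mm inside, rim 10 mm high, black floor 4 mm above the bench; origin under its centre
- tray_floor (a point): centre of the tray's floor, 4 mm above the bench
- jog_box: fixed grey control box, 84 mm (x) by 110 mm (y) by 40 mm high, 42.5 mm with its top plate; green mark on top at +y, red mark at -y. Origin under its centre; its yaw differs from start to start
- jog_lever (a joint): angle of the jog lever, rad: 0 upright, positive towards the green mark (the box's +y), stops at +0.6 and -0.6; pivots about the box's x axis, 42 mm above the bench over the box's origin; a spring of 0.6 N m/rad (about 5 N at the knob for full tilt) recentres it when let go
- lever_knob (a point): centre of the lever's black ball knob, 24 mm diameter, 76 mm from the pivot, 118 mm above the bench when upright; the stem below is 10 mm thick
- setting_tool: bystander: slim metal pin-setting tool, 99 mm long, 11 mm thick, lying along y near the back edge of the bench; origin under its centre
Mind the look-alikes: they are no part of the job. Leave any blue look-alike of the spacer_2 alone.

How it is judged:
By the outcome, as a careful person would: the job done as asked, in the order asked, and still so for the second after the job is handed in, with the robot touching nothing.
Of spacer_1, spacer_2, spacer_3, spacer_4 only 2 to 4 are there at a start; the rules pass over those that are not, and their reading is None.
At some moment in a run one of spacer_1, spacer_2, spacer_3, spacer_4 may be knocked a few centimetres aside while the robot is not near it.
Once in a run the grip may slacken for a moment while it holds something.
It also fails if it takes over 210 s, if anything falls off the work surface, if the arm or the gripper's body presses on something with over 40 N, if the wrist force passes 120 N, or if a joint passes its speed limit or range.

### The arm

A 6-joint arm with a two-finger parallel gripper is mounted at the origin on the work surface; the furniture and walls round the work are solid. World frame = base frame: x ahead of the robot, y to its left, z up, the work surface at z = 0. Lengths are in mm, angles in rad, forces in N, time in s.
With the tool pointing down it reaches from about 350 to 875 mm from the base axis. Payload 4.2 kg.
Tool frame: the origin (TCP) lies between the finger pads; the fingertips stand 25 mm ahead of it and the grasp point (between the pads) lies 6 mm ahead of it; z points along the fingers, y is the line along which they close (so a half turn about z gives the same grasp; the last joint's range is limited). The gripper opens to 85 mm and grips with 20 to 120 N. Pads are 22 mm wide; open, the fingers measure 114 mm over their backs; the gripper's body (76 mm by 85 mm) begins 54 mm behind the grasp point. The pads swing forward as they close: fully open they stand 13 mm farther back than shut.
Start: joints at [-1.055, 0.385, 0.008, 0, -1.194, -0.259], TCP at [158.759, -604.479, 256.312] pointing down, gripper open.
Joint ranges: [-3.14, 3.14], [-1.21, 2.06], [-1.07, 1.41], [-3.16, 2.05], [-2.99, -0.16], [-3.1, 3.1]. Speed limits (rad/s): [2.79, 2.79, 3.14, 3.14, 3.14, 3.14].

### API

Orientations are given as a unit quaternion [x, y, z, w].
In Python, from bench import read_state, imaging, workorder, nets gives the robot as it stands.
- The arm moves only by the tool apply_moves, never from a script. Its argument "rows" is a list of rows, each an object with "hand": the opening, from -1 (shut) to 1 (fully open); "delta_pos": the shift along the tool's x, y, z in mm, a list of three; "yaw": the turn about the tool's z in rad. A call has 1 to 12 rows; each row is the pose to reach, as a shift and turn from the pose commanded when the call began, along the tool's axes at that moment; what a row does not reach only later rows make up. A row lasts 1/12 s, in which the tool goes at most 41.7 mm and 7.16 degrees, less where a joint would pass 70% of its speed; a pose out of reach is approached as far as the arm can. A call with a gripper value outside its range is refused whole. The fingers move at their own pace and stop on an object; the grip force is fixed at half the most. Time passes only in rows, so rows that repeat a pose let the fingers close. It gives the time, the measured TCP pose, the force, the opening and the grip force at its end, in the units of the state.
- read_state(): the state, without advancing time (a new reading comes with each control period).
- imaging.get_image(name): name is "side" or "top" or "wrist"; returns a dict with "pixels" (420x560x3 uint8, red, green, blue), "fx", "fy", "cx", "cy" (pixels), "xyz" and "rotation" of the camera in the world. Camera axes: x right, y down, z forward; pixel columns grow to the right and rows downward; lengths in mm; the calibration is good to about 2 mm. A picture is of the moment at which its call begins. There is no depth.
- workorder.job_done(): hands the job in; it is judged then, once.
Trained networks look in the newest picture that a camera, given by its name, has taken for a name from the list of things; names that differ only in an ending like _2 or _b are one class to them, and where a whole thing is asked for, a point or a joint stands for the part that bears it (a point fixed in the world has none). Each returns a list of dicts, best first, with "score" (0 to 1); they miss things now and then, are a little off and sometimes report something else, mostly with a low value. They report only what shows in the picture. A call takes as long as a camera call. They do not tell look-alikes from the thing itself.
- nets.find_in(camera, query): "location" ([row, column] in pixels, amid what is visible of it).
- nets.pinpoint(camera, query): "location" ([row, column] in pixels: a listed point, or the origin of a listed thing).
The state is a dict: "clock": time; "joints": joint angles; "joint_vel": joint speeds; "joint_efforts": joint torques, N m; "position": TCP position; "ee_rot": TCP orientation; "contact_force": force on the tool from outside, world axes, zero at the start; "wrist_torque": the same for the moment, N m; "gripper_width": finger opening in mm; "grasp_force": force on a finger pad.
Only numpy, scipy, OpenCV 4.12 (cv2) and the standard library are available. Lean on these libraries where they do the work, as an engineer would, in place of code of your own. Each camera call takes 0.05 s, during which the arm holds its last target. There are 200 camera calls.

## Working session

There is one attempt and no reset: what is moved stays moved. The work goes in short steps, Python scripts to look and compute and a tool call to move; the robot and the scene stay as the last step left them, time stands still between calls to the robot, and variables do not carry over. Pictures are saved under pics/ and viewed, at most 16 in all, crops included, and the job is handed in when it is done.

Besides the shell and the picture viewer there is one more tool, called after "Emit:" by a JSON object that holds its "api" and its "payload", one argument or row to a line. apply_moves: Moves the arm, as the interface text tells. Its arguments: {"type":"object","properties":{"rows":{"type":"array"}},"required":["rows"]}

```bash
ls; mkdir -p pics
python3 - <<'E'
from bench import read_state, imaging, workorder, nets
import cv2
print(read_state())
for n in ("top","side","wrist"):
    d=imaging.get_image(n); cv2.imwrite(f"pics/{n}0.png",d["pixels"][:,:,::-1])
    print(n,{k:d[k] for k in d if k!="pixels"})
    for q in ("spindle","retainer","spacer_1","tray","jog_box","lever_knob","setting_tool"):
        print(q,[(x["location"],round(x["score"],2)) for x in nets.pinpoint(n,q)][:7])
E
```

```text
pics
{'clock': 0.0, 'joints': array([-1.05538973e+00,  3.85530215e-01,  6.61339025e-03, -4.91672825e-04,
       -1.19402945e+00, -2.58622172e-01]), 'joint_vel': array([-1.05544833e-03,  2.74905569e-04,  5.24309212e-04,  1.21537674e-03,
        1.71577884e-05,  9.79943132e-04]), 'joint_efforts': array([ 2.01198541e-04, -3.92284262e+01,  1.88404620e+01,  4.18644503e+00,
       -4.55555783e-03, -9.56405387e-06]), 'position': array([ 158.62242776, -603.97305776,  255.23366607]), 'ee_rot': array([-1.27949729e-01,  9.91780046e-01,  1.08170943e-03, -1.94126237e-04]), 'contact_force': array([-0.40822318, -0.20205942,  0.72150251]), 'wrist_torque': array([-0.02208362,  0.07736644, -0.00054437]), 'grasp_force': 0.0, 'gripper_width': 85.2802411139849}
top {'fx': 391.0629686791864, 'fy': 391.0629686791864, 'cx': 284.5592059991849, 'cy': 205.23119414006194, 'xyz': array([ 330.11652385,  -61.72671796, 1026.97990322]), 'rotation': array([ 0.70470869, -0.70423953,  0.05208063, -0.06870186])}
spindle [([223.5, 153.8], 0.69)]
retainer [([225.4, 152.6], 0.64)]
spacer_1 [([226.9, 369.5], 0.85), ([205.8,
[... 425 characters left out ...]
1,  0.8709131 , -0.48871549,  0.01504815])}
spindle [([317.9, 285.8], 0.96)]
retainer [([312.9, 287.2], 0.76)]
spacer_1 [([213.1, 303.6], 0.74), ([219.6, 283.0], 0.71), ([196.0, 305.3], 0.69), ([233.0, 307.6], 0.51)]
tray [([266.3, 290.7], 0.86)]
jog_box [([179.8, 300.6], 0.88)]
lever_knob [([148.9, 304.8], 0.48)]
setting_tool [([194.8, 273.6], 0.48)]
wrist {'fx': 311.87661383962586, 'fy': 311.87661383962586, 'cx': 282.15744984663354, 'cy': 210.56514711133147, 'xyz': array([  87.46628804, -623.09700358,  374.61596131]), 'rotation': array([0.60452002, 0.78329982, 0.11490131, 0.08828718])}
spindle []
retainer []
spacer_1 [([418.7, 455.1], 0.92)]
tray []
jog_box []
lever_knob []
setting_tool []
```

```bash
cat > h.py <<'E'
import numpy as np, cv2
from scipy.spatial.transform import Rotation as R
from bench import read_state, imaging, nets
def ray(d,p):
    v=np.array([(p[1]-d["cx"])/d["fx"],(p[0]-d["cy"])/d["fy"],1.])
    return np.array(d["xyz"]),R.from_quat(d["rotation"]).apply(v)
def at_z(d,p,z):
    o,v=ray(d,p); return o+v*(z-o[2])/v[2]
def proj(d,X):
    c=R.from_quat(d["rotation"]).inv().apply(np.atleast_2d(X)-d["xyz"])
    return np.c_[d["cy"]+d["fy"]*c[:,1]/c[:,2], d["cx"]+d["fx"]*c[:,0]/c[:,2]]
def tri(d1,p1,d2,p2):
    o1,v1=ray(d1,p1);o2,v2=ray(d2,p2)
    s=np.linalg.lstsq(np.c_[v1,-v2],o2-o1,rcond=None)[0]
    a,b=o1+s[0]*v1,o2+s[1]*v2
    return (a+b)/2,np.linalg.norm(a-b)
E
python3 - <<'E'
import cv2
a=cv2.imread("pics/top0.png")[140:300,90:500]; cv2.imwrite("pics/t0c.png",cv2.resize(a,(800,312),interpolation=cv2.INTER_CUBIC))
a=cv2.imread("pics/side0.png")[120:370,180:420]; a=cv2.resize(a,(576,600),interpolation=cv2.INTER_CUBIC);cv2.imwrite("pics/s0c.png",a)
E
```

```text
(no output)
```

View pics/t0c.png

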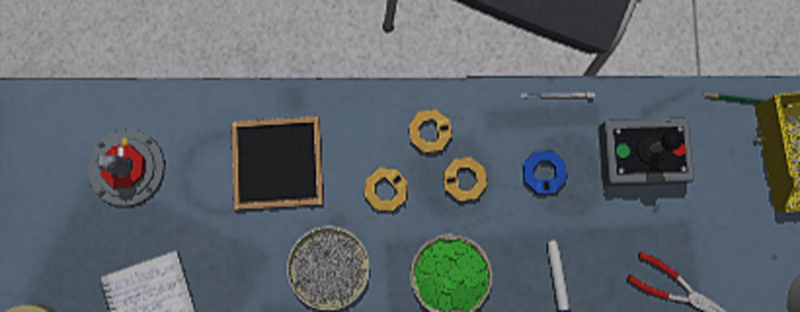

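View pics/s0c.png

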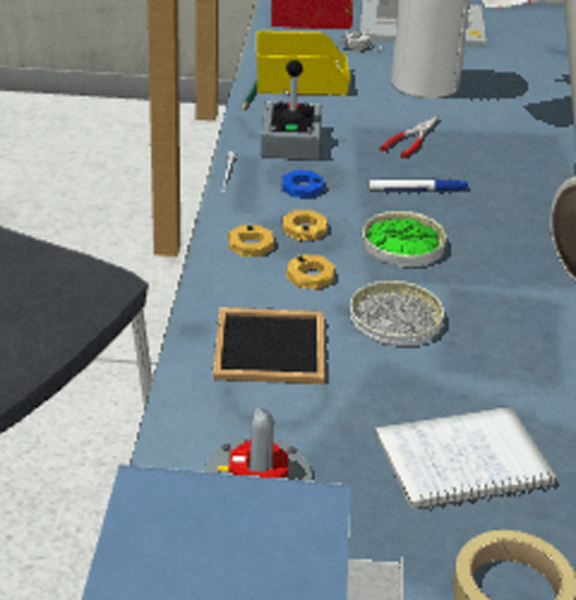

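The top view shows the spindle with the red collar at px (225,153), the tray at (223,233), three brass spacers at (206,309), (235,285) and (233,327), and the blue look-alike at (227,370). The box is at (221,418), with its green mark on the left. In the side view a blue panel stands in front of the spindle.

Run:
```python
from h import *
t=imaging.get_image("top");s=imaging.get_image("side")
pr={"spindle":([223.5,153.8],[317.9,285.8]),"ret":([225.4,152.6],[312.9,287.2]),"tray":([222.7,232.7],[266.3,290.7]),"A":([205.8,308.6],[219.6,283.0]),"B":([235.2,284.6],[233,307.6]),"C":([233.4,326.6],[213.1,303.6]),"blue":([226.9,369.5],[196,305.3]),"box":([220.7,418.4],[179.8,300.6]),"knob":([210.8,434.4],[148.9,304.8])}
for k,(a,b) in pr.items():
    X,e=tri(t,a,s,b); print(k,X.round(1),round(e,1),at_z(t,a,6.5).round(0),at_z(s,b,6.5).round(0))
# yaw of spacers from dark bar in top
im=t["pixels"].astype(int)
for k in "ABC":
    X=at_z(t,pr[k][0],13)
    q=np.round(pr[k][0]).astype(int); p=im[q[0]-14:q[0]+15,q[1]-14:q[1]+15]
    br=(p[...,0]-p[...,2]>50); print(k,br.sum())
print([at_z(t,p,90).round(0) for p in ([0,0],[0,559],[419,0],[419,559])])
cv2.imwrite("pics/top1.png",t["pixels"][:,:,::-1])
```

```text
spindle [457.4 309.7   4.3] 1.4 [458. 309.   6.] [457. 312.   6.]
ret [452.7 307.6  17.9] 2.7 [453. 312.   6.] [455. 295.   7.]
tray [462.8 101.6  -8.6] 2.1 [460.  99.   6.] [463. 121.   6.]
A [ 505.3 -101.     7.3] 1.3 [ 505. -101.    6.] [ 506. -102.    6.]
B [427.2 -37.8   8.3] 1.0 [427. -38.   6.] [428. -41.   6.]
C [ 439.3 -147.6    5.9] 15.1 [ 432. -147.    6.] [ 447. -148.    6.]
blue [ 448.9 -260.     3.3] 0.4 [ 449. -259.    6.] [ 448. -254.    6.]
box [ 470.2 -391.9   -8.6] 6.5 [ 465. -387.    6.] [ 472. -365.    6.]
knob [ 468.9 -391.   113.1] 10.6 [ 491. -430.    6.] [ 474. -623.    6.]
A 258
B 265
C 263
[array([1061.,  738.,   90.]), array([1038., -759.,   90.]), array([  3., 602.,  90.]), array([  16., -642.,   90.])]
```

View pics/top0.png

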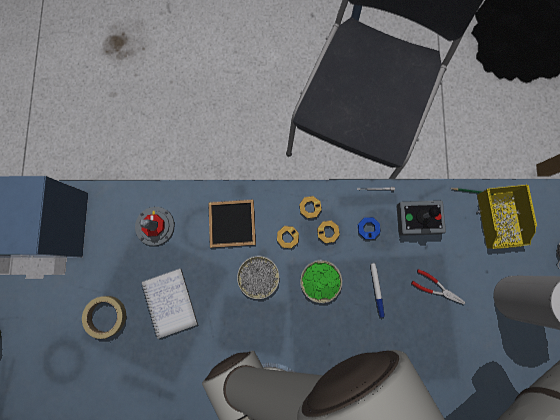

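View pics/side0.png

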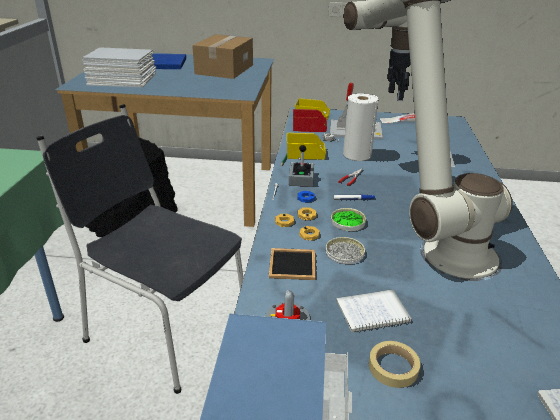

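Emit:
{"api": "apply_moves", "payload": {
  "rows": [
    {"hand": 1,"delta_pos": [-378,215,-70],"yaw": 0.257},
    {"hand": 1,"delta_pos": [-378,215,-70],"yaw": 0.257},
    {"hand": 1,"delta_pos": [-378,215,-70],"yaw": 0.257},
    {"hand": 1,"delta_pos": [-378,215,-70],"yaw": 0.257},
    {"hand": 1,"delta_pos": [-378,215,-70],"yaw": 0.257},
    {"hand": 1,"delta_pos": [-378,215,-70],"yaw": 0.257},
    {"hand": 1,"delta_pos": [-378,215,-70],"yaw": 0.257},
    {"hand": 1,"delta_pos": [-378,215,-70],"yaw": 0.257},
    {"hand": 1,"delta_pos": [-378,215,-70],"yaw": 0.257},
    {"hand": 1,"delta_pos": [-378,215,-70],"yaw": 0.257},
    {"hand": 1,"delta_pos": [-378,215,-70],"yaw": 0.257},
    {"hand": 1,"delta_pos": [-378,215,-70],"yaw": 0.257}
  ]
}}

```text
clock: 2.3
position: [473.4, -297.5, 327.2]
ee_rot: [-0.003, 1.0, -0.0, 0.001]
contact_force: [0.2, -0.2, -0.7]
gripper_width: 85.5
grasp_force: 0.0
```

Emit:
{"api": "apply_moves", "payload": {
  "rows": [
    {"hand": 1,"delta_pos": [0,205,0],"yaw": 0},
    {"hand": 1,"delta_pos": [0,205,0],"yaw": 0},
    {"hand": 1,"delta_pos": [0,205,0],"yaw": 0},
    {"hand": 1,"delta_pos": [0,205,0],"yaw": 0},
    {"hand": 1,"delta_pos": [0,205,0],"yaw": 0},
    {"hand": 1,"delta_pos": [0,205,0],"yaw": 0},
    {"hand": 1,"delta_pos": [0,205,0],"yaw": 0}
  ]
}}

```text
clock: 2.88
position: [469.7, -94.0, 326.7]
ee_rot: [-0.002, 1.0, 0.0, 0.0]
contact_force: [0.8, -0.2, 0.8]
gripper_width: 85.2
grasp_force: 0.0
```

```bash
cat > look.py <<'E'
from h import *
import sys
def look(name,qs,cam="wrist"):
    d=imaging.get_image(cam); cv2.imwrite(f"pics/{name}.png",d["pixels"][:,:,::-1])
    np.savez(f"pics/{name}.npz",**d); st=read_state()
    print(st["clock"],st["position"].round(1),R.from_quat(st["ee_rot"]).as_matrix()[:,0].round(4))
    for q,z in qs:
        print(q,[(x["location"],round(x["score"],2),at_z(d,x["location"],z).round(1)[:2].tolist()) for x in nets.pinpoint(cam,q)][:6])
    return d
E
python3 - <<'E'
from look import *
look("w1",[("spacer_1",6.5),("tray",0),("setting_tool",5)])
E
```

```text
2.9333 [469.7 -95.1 326.6] [-1.0e+00 -1.5e-03 -4.0e-04]
spacer_1 [([156.2, 165.0], 0.96, [448.7, -257.3]), ([135.6, 321.4], 0.74, [420.1, -40.3]), ([148.3, 239.5], 0.72, [437.6, -153.0]), ([195.8, 272.3], 0.69, [505.1, -108.0])]
tray [([163.6, 422.2], 0.88, [458.8, 105.8])]
setting_tool [([223.2, 159.9], 0.73, [548.1, -275.8])]
```

View pics/w1.png

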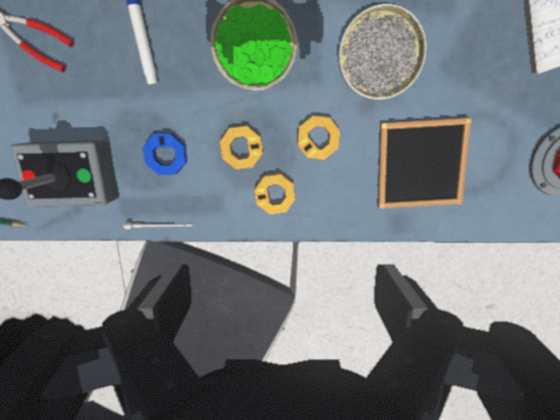

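The wrist view confirms the spacers at (196,273), (137,319) and (148,241), all brass with a black bar. The blue one at (155,165) is the look-alike and stays put.

Emit:
{"api": "apply_moves", "payload": {
  "rows": [
    {"hand": 1,"delta_pos": [0,385,0],"yaw": 0},
    {"hand": 1,"delta_pos": [0,385,0],"yaw": 0},
    {"hand": 1,"delta_pos": [0,385,0],"yaw": 0},
    {"hand": 1,"delta_pos": [0,385,0],"yaw": 0},
    {"hand": 1,"delta_pos": [0,385,0],"yaw": 0},
    {"hand": 1,"delta_pos": [0,385,0],"yaw": 0},
    {"hand": 1,"delta_pos": [0,385,0],"yaw": 0},
    {"hand": 1,"delta_pos": [0,385,0],"yaw": 0},
    {"hand": 1,"delta_pos": [0,385,0],"yaw": 0},
    {"hand": 1,"delta_pos": [0,385,0],"yaw": 0},
    {"hand": 1,"delta_pos": [0,385,0],"yaw": 0}
  ]
}}

```text
clock: 4.0
position: [470.6, 291.2, 325.0]
ee_rot: [-0.0, 1.0, -0.001, -0.001]
contact_force: [-0.1, 0.1, -0.8]
gripper_width: 85.4
grasp_force: 0.0
```

```bash
cat >> h.py <<'E'
def rect(d,X,z,half=50,s=5):
    "top-down view on plane z about X: s px/mm, image right=+y... col=(y-Y)*s, row=(x-X)*s"
    c=np.array([[X[0]+a,X[1]+b,z] for a in(-half,half) for b in(-half,half)])
    src=proj(d,c)[:,::-1].astype(np.float32); n=2*half*s
    dst=np.array([[0,0],[n,0],[0,n],[n,n]],np.float32)
    return cv2.warpPerspective(d["pixels"],cv2.getPerspectiveTransform(src,dst),(n,n),flags=cv2.INTER_CUBIC)
def mask(im,col):
    h=cv2.cvtColor(im,cv2.COLOR_RGB2HSV); H,S,V=[h[...,i].astype(int) for i in range(3)]
    if col=="brass": return ((H>14)&(H<35)&(S>90)&(V>60)).astype(np.uint8)
    if col=="red": return (((H<8)|(H>172))&(S>120)&(V>50)).astype(np.uint8)
E
python3 - <<'E'
from look import *
d=look("w2",[("spindle",0),("spindle_seat",12),("retainer",18.5),("tray",0)])
X=[457,309]
r=rect(d,X,25,60,5)
cv2.imwrite("pics/r2.png",r[:,:,::-1])
E
```

```text
4.05 [470.5 289.5 325.3] [-1.0e+00  4.0e-04  1.3e-03]
spindle [([157.8, 296.2], 0.88, [451.3, 310.8])]
spindle_seat [([159.6, 296.0], 0.79, [452.3, 310.0])]
retainer [([157.9, 296.2], 0.8, [449.2, 309.9]), ([166.0, 149.7], 0.28, [460.3, 110.3])]
tray [([163.3, 152.2], 0.74, [459.2, 106.4]), ([159.3, 293.8], 0.3, [453.4, 307.4])]
```

View pics/r2.png

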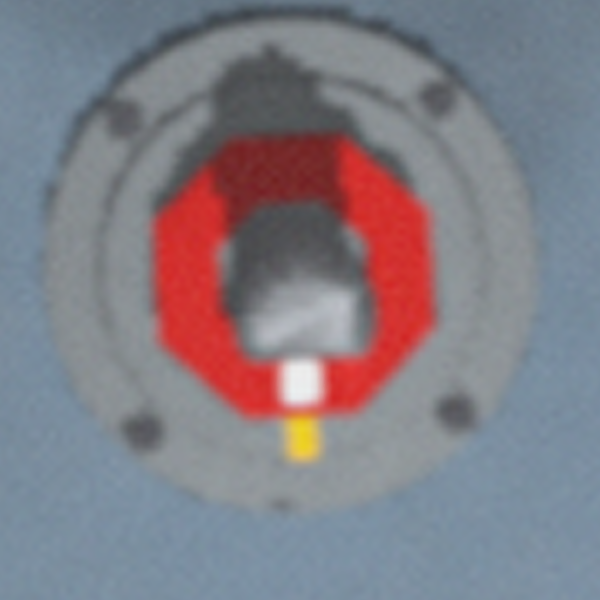

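```bash
cat >> h.py <<'E'
from scipy.optimize import minimize
def hullpx(d,x,y,yaw,z0,z1=None):
    a=np.radians(yaw)+np.pi/8+np.arange(8)*np.pi/4; r=28/np.cos(np.pi/8)
    P=np.array([[x+r*np.cos(t),y+r*np.sin(t),z] for z in (z0,z0+13) for t in a])
    return cv2.convexHull(proj(d,P)[:,::-1].astype(np.float32))
def fit(d,x,y,z0,col,pad=25):
    "silhouette fit of a collar whose bottom is at z0; yaw mod 45, then by the bar"
    c=proj(d,[[x,y,z0+6.5]])[0]; S=8
    r0,c0=max(int(c[0])-60,0),max(int(c[1])-60,0)
    im=d["pixels"][r0:r0+120,c0:c0+120]
    im=cv2.resize(im,None,fx=S,fy=S,interpolation=cv2.INTER_CUBIC); m=mask(im,col)
    n,l,st,ce=cv2.connectedComponentsWithStats(m)
    q=(c[::-1]-[c0,r0]+.5)*S
    k=min((i for i in range(1,n) if st[i,4]>3000),key=lambda i:np.hypot(*(ce[i]-q)))
    h=cv2.convexHull(cv2.findContours((l==k).astype(np.uint8),0,2)[0][0]).astype(np.float32)
    f=lambda p:(hullpx(d,p[0],p[1],p[2],z0)-[c0,r0]+.5).astype(np.float32)*S-.5
    A=cv2.contourArea(h)
    def cost(p):
        g=f(p).astype(np.float32); return cv2.contourArea(g)+A-2*cv2.intersectConvexConvex(h,g)[0]
    best=min((minimize(cost,[x,y,w],method="Nelder-Mead",options=dict(initial_simplex=[[x,y,w],[x+4,y,w],[x,y+4,w],[x,y,w+8]],xatol=.02,fatol=1)) for w in (0,12,24,36)),key=lambda r:r.fun)
    X,Y,w=best.x; w%=45
    r=rect(d,[X,Y],z0+13,40,5); mm=mask(r,col).astype(bool)
    yy,xx=np.mgrid[:400,:400]; rad=np.hypot(yy-200,xx-200)/5
    ang=np.degrees(np.arctan2(xx-200,yy-200))
    ring=(rad>21)&(rad<26)
    sc=[(~mm)[ring&(abs((ang-w-45*k+180)%360-180)<8)].mean() for k in range(8)]
    k=int(np.argmax(sc))
    return dict(x=round(X,1),y=round(Y,1),yaw=round((w+45*k+180)%360-180,1),err=round(best.fun/A,3),bar=np.round(sc,2).tolist())
def load(n): return dict(np.load(f"pics/{n}.npz"))
E
python3 - <<'E'
from h import *
d=load("w2"); print(fit(d,452,308,12,"red"))
d=load("w1")
for p in ([505,-103],[424,-39],[436,-150]): print(fit(d,*p,0,"brass"))
E
```

```text
{'x': np.float64(452.3), 'y': np.float64(308.0), 'yaw': np.float64(2.2), 'err': np.float64(0.033), 'bar': [1.0, 0.0, 0.0, 0.0, 0.0, 0.0, 0.0, 0.0]}
{'x': np.float64(501.1), 'y': np.float64(-104.6), 'yaw': np.float64(-80.2), 'err': np.float64(0.02), 'bar': [0.0, 0.0, 0.0, 0.0, 0.0, 0.0, 0.28, 0.0]}
{'x': np.float64(422.2), 'y': np.float64(-45.1), 'yaw': np.float64(-49.9), 'err': np.float64(0.011), 'bar': [0.0, 0.0, 0.0, 0.0, 0.0, 0.0, 0.29, 0.0]}
{'x': np.float64(435.9), 'y': np.float64(-150.7), 'yaw': np.float64(97.1), 'err': np.float64(0.015), 'bar': [0.0, 0.0, 0.28, 0.0, 0.0, 0.0, 0.0, 0.0]}
```

Emit:
{"api": "apply_moves", "payload": {
  "rows": [
    {"hand": 1,"delta_pos": [18,18.5,40],"yaw": -0.045},
    {"hand": 1,"delta_pos": [18,18.5,80],"yaw": -0.045},
    {"hand": 1,"delta_pos": [18,18.5,120],"yaw": -0.045},
    {"hand": 1,"delta_pos": [18,18.5,160],"yaw": -0.045},
    {"hand": 1,"delta_pos": [18,18.5,200],"yaw": -0.045},
    {"hand": 1,"delta_pos": [18,18.5,225],"yaw": -0.045},
    {"hand": 1,"delta_pos": [18,18.5,225],"yaw": -0.045},
    {"hand": 1,"delta_pos": [18,18.5,225],"yaw": -0.045}
  ]
}}

```text
clock: 4.92
position: [452.3, 306.8, 101.2]
ee_rot: [-0.022, 1.0, -0.001, -0.0]
contact_force: [-0.0, 0.4, 0.8]
gripper_width: 85.6
grasp_force: 0.0
```

Run:
```python
from look import *
d=look("w3",[("retainer",18.5)])
print(fit(d,452,308,12,"red"))
```

```text
4.9667 [453.1 308.  102.9] [-0.999  -0.0444 -0.0021]
retainer []
{'x': np.float64(453.2), 'y': np.float64(307.7), 'yaw': np.float64(3.4), 'err': np.float64(0.106), 'bar': [1.0, 0.34, 0.0, 0.0, 0.0, 0.0, 0.0, 0.41]}
```

View pics/w3.png

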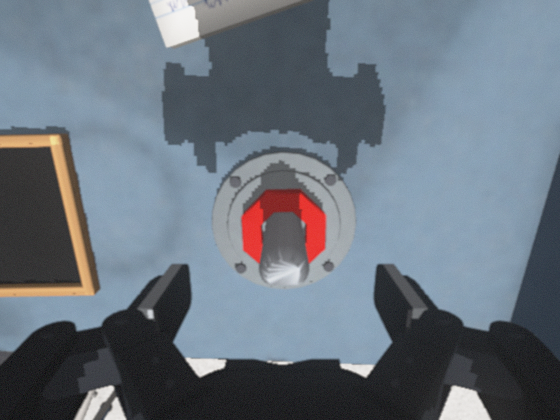

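Emit:
{"api": "apply_moves", "payload": {
  "rows": [
    {"hand": 1,"delta_pos": [0,0,25],"yaw": 0},
    {"hand": 1,"delta_pos": [0,0,45],"yaw": 0},
    {"hand": 1,"delta_pos": [0,0,63],"yaw": 0},
    {"hand": 1,"delta_pos": [0,0,63],"yaw": 0},
    {"hand": 0.2,"delta_pos": [0,0,63],"yaw": 0},
    {"hand": -1,"delta_pos": [0,0,63],"yaw": 0},
    {"hand": -1,"delta_pos": [0,0,63],"yaw": 0},
    {"hand": -1,"delta_pos": [0,0,63],"yaw": 0},
    {"hand": -1,"delta_pos": [0,0,63],"yaw": 0},
    {"hand": -1,"delta_pos": [0,0,63],"yaw": 0},
    {"hand": -1,"delta_pos": [0,0,63],"yaw": 0}
  ]
}}

```text
clock: 5.93
position: [453.1, 309.2, 41.2]
ee_rot: [-0.023, 1.0, 0.002, 0.002]
contact_force: [-1.3, -0.5, 6.0]
gripper_width: 53.8
grasp_force: 62.0
```

Run:
```python
from h import *
for _ in range(3):
    s=read_state(); print(s["clock"],s["position"].round(1),s["contact_force"].round(1),s["wrist_torque"].round(2),s["gripper_width"],s["grasp_force"])
```

```text
5.9333 [453.1 309.2  41.2] [-1.3 -0.5  6. ] [-0.21  0.22 -0.01] 53.768744351886774 62.02744893729687
5.9333 [453.1 309.2  41.2] [-1.3 -0.5  6. ] [-0.21  0.22 -0.01] 53.768744351886774 62.02744893729687
5.9333 [453.1 309.2  41.2] [-1.3 -0.5  6. ] [-0.21  0.22 -0.01] 53.768744351886774 62.02744893729687
```

Emit:
{"api": "apply_moves", "payload": {
  "rows": [
    {"hand": -1,"delta_pos": [0,0,-10],"yaw": 0},
    {"hand": -1,"delta_pos": [0,0,-25],"yaw": 0},
    {"hand": -1,"delta_pos": [0,0,-45],"yaw": 0},
    {"hand": -1,"delta_pos": [0,0,-70],"yaw": 0},
    {"hand": -1,"delta_pos": [0,0,-100],"yaw": 0},
    {"hand": -1,"delta_pos": [0,0,-120],"yaw": 0},
    {"hand": -1,"delta_pos": [0,0,-120],"yaw": 0}
  ]
}}

```text
clock: 6.52
position: [454.1, 310.1, 165.0]
ee_rot: [-0.023, 1.0, 0.004, 0.005]
contact_force: [1.4, 0.7, -0.3]
gripper_width: 53.4
grasp_force: 63.5
```

Run:
```python
from look import *
s=read_state();print(s["contact_force"].round(1),s["gripper_width"])
d=look("w4",[("spindle",0),("spindle_seat",12),("tray",0)])
cv2.imwrite("pics/w4s.png",np.vstack([d["pixels"][100:330,80:480,::-1],]))
```

```text
[ 1.4  0.7 -0.3] 53.414648141716356
6.5667 [452.9 309.2 162.4] [-0.999  -0.045  -0.0055]
spindle [([199.6, 277.7], 0.94, [456.1, 307.5])]
spindle_seat [([201.5, 281.4], 0.89, [454.4, 310.8])]
tray [([193.2, 57.9], 0.88, [458.7, 103.8])]
```

View pics/w4s.png

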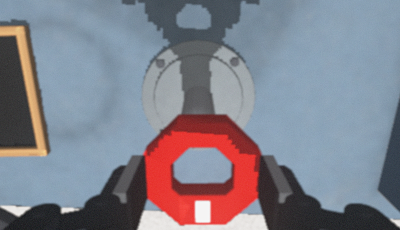

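Emit:
{"api": "apply_moves", "payload": {
  "rows": [
    {"hand": -1,"delta_pos": [2,-40,0],"yaw": 0},
    {"hand": -1,"delta_pos": [2,-80,0],"yaw": 0},
    {"hand": -1,"delta_pos": [2,-120,0],"yaw": 0},
    {"hand": -1,"delta_pos": [2,-160,20],"yaw": 0},
    {"hand": -1,"delta_pos": [2,-190,45],"yaw": 0},
    {"hand": -1,"delta_pos": [2,-205,70],"yaw": 0},
    {"hand": -1,"delta_pos": [2,-205,95],"yaw": 0},
    {"hand": -1,"delta_pos": [2,-205,110],"yaw": 0},
    {"hand": -1,"delta_pos": [2,-205,118],"yaw": 0},
    {"hand": -1,"delta_pos": [2,-205,118],"yaw": 0}
  ]
}}

```text
clock: 7.55
position: [457.6, 102.1, 38.1]
ee_rot: [-0.022, 1.0, -0.001, -0.003]
contact_force: [0.0, 0.3, -0.7]
gripper_width: 53.5
grasp_force: 63.5
```

Emit:
{"api": "apply_moves", "payload": {
  "rows": [
    {"hand": -1,"delta_pos": [0,0,3],"yaw": 0},
    {"hand": -1,"delta_pos": [0,0,6],"yaw": 0},
    {"hand": -1,"delta_pos": [0,0,8],"yaw": 0},
    {"hand": -1,"delta_pos": [0,0,8],"yaw": 0}
  ]
}}

```text
clock: 7.88
position: [459.6, 103.7, 33.3]
ee_rot: [-0.023, 1.0, 0.0, 0.001]
contact_force: [-0.7, 0.1, 0.6]
gripper_width: 53.3
grasp_force: 63.8
```

Emit:
{"api": "apply_moves", "payload": {
  "rows": [
    {"hand": -1,"delta_pos": [0,0,1],"yaw": 0},
    {"hand": -1,"delta_pos": [0,0,2],"yaw": 0},
    {"hand": -1,"delta_pos": [0,0,2],"yaw": 0}
  ]
}}

```text
clock: 8.13
position: [459.6, 103.7, 33.1]
ee_rot: [-0.023, 1.0, 0.0, 0.001]
contact_force: [-5.2, 0.5, 20.1]
gripper_width: 53.4
grasp_force: 65.9
```

Emit:
{"api": "apply_moves", "payload": {
  "rows": [
    {"hand": -1,"delta_pos": [0,0,-1.5],"yaw": 0},
    {"hand": 0.8,"delta_pos": [0,0,-1.5],"yaw": 0},
    {"hand": 0.8,"delta_pos": [0,0,-1.5],"yaw": 0},
    {"hand": 0.8,"delta_pos": [0,0,-1.5],"yaw": 0},
    {"hand": 0.8,"delta_pos": [0,0,-1.5],"yaw": 0},
    {"hand": 0.8,"delta_pos": [0,0,-1.5],"yaw": 0},
    {"hand": 0.8,"delta_pos": [0,0,-30],"yaw": 0},
    {"hand": 0.8,"delta_pos": [0,0,-70],"yaw": 0},
    {"hand": 0.8,"delta_pos": [0,0,-110],"yaw": 0},
    {"hand": 0.8,"delta_pos": [0,0,-150],"yaw": 0},
    {"hand": 0.8,"delta_pos": [0,0,-150],"yaw": 0}
  ]
}}

```text
clock: 9.05
position: [463.4, 105.0, 188.1]
ee_rot: [-0.023, 1.0, 0.003, 0.008]
contact_force: [1.7, 0.9, -0.7]
gripper_width: 77.0
grasp_force: 0.0
```

Run:
```python
from look import *
d=look("w5",[("retainer",10),("spacer_1",6.5),("spindle",0)])
print(fit(d,459.6,103.7,4,"red"))
```

```text
9.1 [461.4 104.3 184.5] [-0.9989 -0.0452 -0.0095]
retainer [([186.9, 278.5], 0.57, [457.3, 102.3])]
spacer_1 [([153.1, 9.6], 0.66, [436.8, -152.7]), ([220.6, 68.7], 0.63, [502.4, -107.9]), ([143.2, 126.5], 0.63, [422.5, -41.9])]
spindle [([188.5, 481.7], 0.66, [452.1, 307.1])]
{'x': np.float64(459.0), 'y': np.float64(103.7), 'yaw': np.float64(3.3), 'err': np.float64(0.047), 'bar': [1.0, 0.0, 0.0, 0.0, 0.0, 0.0, 0.0, 0.0]}
```

Emit:
{"api": "apply_moves", "payload": {
  "rows": [
    {"hand": 0.8,"delta_pos": [43.5,-145,0],"yaw": 0.133},
    {"hand": 0.8,"delta_pos": [43.5,-145,0],"yaw": 0.133},
    {"hand": 0.8,"delta_pos": [43.5,-145,0],"yaw": 0.133},
    {"hand": 0.8,"delta_pos": [43.5,-145,0],"yaw": 0.133},
    {"hand": 0.8,"delta_pos": [43.5,-145,20],"yaw": 0.133},
    {"hand": 0.8,"delta_pos": [43.5,-145,40],"yaw": 0.133},
    {"hand": 0.8,"delta_pos": [43.5,-145,40],"yaw": 0.133},
    {"hand": 0.8,"delta_pos": [43.5,-145,40],"yaw": 0.133}
  ]
}}

```text
clock: 9.92
position: [420.8, -44.2, 138.6]
ee_rot: [0.044, 0.999, -0.001, -0.003]
contact_force: [0.2, 0.5, 0.4]
gripper_width: 77.0
grasp_force: 0.0
```

```bash
cat >> h.py <<'E'
def go(X,Y,Z=None,head=None):
    "tool-frame delta from the measured pose to a world target; head = heading of tool x, deg"
    s=read_state(); M=R.from_quat(s["ee_rot"]).as_matrix(); h=np.degrees(np.arctan2(M[1,0],M[0,0]))%360
    t=np.radians(h); p=s["position"]; dX,dY=X-p[0],Y-p[1]
    out=[round(dX*np.cos(t)+dY*np.sin(t),1),round(dX*np.sin(t)-dY*np.cos(t),1)]
    if Z is not None: out.append(round(p[2]-Z,1))
    print("head",round(h,2),"delta",out,"yaw",None if head is None else round(np.radians((h-head+180)%360-180),3))
E
python3 - <<'E'
from look import *
d=look("w6",[])
a=fit(d,422,-42,0,"brass"); print(a); go(a["x"],a["y"],29,a["yaw"]+225)
E
```

```text
9.9667 [421.9 -43.8 139.7] [-0.9962  0.0875  0.0024]
{'x': np.float64(422.9), 'y': np.float64(-45.3), 'yaw': np.float64(-50.4), 'err': np.float64(0.025), 'bar': [0.0, 0.0, 0.0, 0.0, 0.0, 0.0, 0.46, 0.0]}
head 174.98 delta [np.float64(-1.1), np.float64(-1.4), np.float64(110.7)] yaw 0.007
```

Emit:
{"api": "apply_moves", "payload": {
  "rows": [
    {"hand": 0.8,"delta_pos": [-1,-1.5,35],"yaw": 0.007},
    {"hand": 0.8,"delta_pos": [-1,-1.5,70],"yaw": 0.007},
    {"hand": 0.8,"delta_pos": [-1,-1.5,95],"yaw": 0.007},
    {"hand": 0.8,"delta_pos": [-1,-1.5,109],"yaw": 0.007},
    {"hand": 0.8,"delta_pos": [-1,-1.5,109],"yaw": 0.007},
    {"hand": -1,"delta_pos": [-1,-1.5,109],"yaw": 0.007},
    {"hand": -1,"delta_pos": [-1,-1.5,109],"yaw": 0.007},
    {"hand": -1,"delta_pos": [-1,-1.5,109],"yaw": 0.007},
    {"hand": -1,"delta_pos": [-1,-1.5,109],"yaw": 0.007},
    {"hand": -1,"delta_pos": [-1,-1.5,109],"yaw": 0.007},
    {"hand": -1,"delta_pos": [-1,-1.5,109],"yaw": 0.007}
  ]
}}

```text
clock: 10.88
position: [424.2, -44.8, 33.5]
ee_rot: [0.047, 0.999, 0.001, 0.002]
contact_force: [-1.7, 0.5, 5.8]
gripper_width: 50.9
grasp_force: 61.6
```

Emit:
{"api": "apply_moves", "payload": {
  "rows": [
    {"hand": 0.8,"delta_pos": [0,0,0],"yaw": 0},
    {"hand": 0.8,"delta_pos": [0,0,0],"yaw": 0},
    {"hand": 0.8,"delta_pos": [0,0,0],"yaw": 0},
    {"hand": 0.8,"delta_pos": [0,0,6],"yaw": 0},
    {"hand": 0.8,"delta_pos": [0,0,6],"yaw": 0},
    {"hand": -1,"delta_pos": [0,0,6],"yaw": 0},
    {"hand": -1,"delta_pos": [0,0,6],"yaw": 0},
    {"hand": -1,"delta_pos": [0,0,6],"yaw": 0},
    {"hand": -1,"delta_pos": [0,0,6],"yaw": 0},
    {"hand": -1,"delta_pos": [0,0,6],"yaw": 0},
    {"hand": -1,"delta_pos": [0,0,6],"yaw": 0}
  ]
}}

```text
clock: 11.8
position: [423.0, -45.3, 25.5]
ee_rot: [0.047, 0.999, -0.0, 0.0]
contact_force: [-1.5, 0.3, 5.3]
gripper_width: 54.0
grasp_force: 63.8
```

Emit:
{"api": "apply_moves", "payload": {
  "rows": [
    {"hand": -1,"delta_pos": [0,0,-20],"yaw": 0},
    {"hand": -1,"delta_pos": [0,0,-60],"yaw": 0},
    {"hand": -1,"delta_pos": [0,30,-100],"yaw": 0},
    {"hand": -1,"delta_pos": [0,70,-125],"yaw": -0.12},
    {"hand": -1,"delta_pos": [3.5,110,-125],"yaw": -0.24},
    {"hand": -1,"delta_pos": [3.5,150,-125],"yaw": -0.36},
    {"hand": -1,"delta_pos": [3.5,190,-125],"yaw": -0.48},
    {"hand": -1,"delta_pos": [3.5,230,-125],"yaw": -0.6},
    {"hand": -1,"delta_pos": [3.5,270,-125],"yaw": -0.72},
    {"hand": -1,"delta_pos": [3.5,310,-125],"yaw": -0.84},
    {"hand": -1,"delta_pos": [3.5,345,-125],"yaw": -0.932},
    {"hand": -1,"delta_pos": [3.5,355,-125],"yaw": -0.932}
  ]
}}

```text
clock: 12.8
position: [453.9, 313.6, 149.7]
ee_rot: [-0.409, 0.912, 0.0, 0.001]
contact_force: [1.3, -0.4, -0.4]
gripper_width: 53.8
grasp_force: 64.0
```

Emit:
{"api": "apply_moves", "payload": {
  "rows": [
    {"hand": -1,"delta_pos": [0,0,0],"yaw": 0},
    {"hand": -1,"delta_pos": [0,0,0],"yaw": 0},
    {"hand": -1,"delta_pos": [0,0,0],"yaw": 0},
    {"hand": -1,"delta_pos": [0,0,0],"yaw": 0}
  ]
}}

```text
clock: 13.13
position: [453.0, 306.9, 150.1]
ee_rot: [-0.405, 0.914, -0.0, -0.001]
contact_force: [-0.8, 0.3, -0.6]
gripper_width: 54.1
grasp_force: 63.9
```

Run:
```python
from look import *
d=look("w7",[("spindle_seat",12),("spindle",0)])
go(452.8,308.6,150,228)
s=imaging.get_image("side"); t=imaging.get_image("top")
print(nets.pinpoint("side","spindle")[:1])
w=d["pixels"][:,:,::-1]; a=cv2.resize(s["pixels"][250:350,230:340,::-1],(440,400)); b=cv2.resize(t["pixels"][170:280,100:210,::-1],(400,400))
cv2.imwrite("pics/w7c.png",np.hstack([cv2.resize(w,(400,300)),np.zeros((300,4,3),np.uint8),cv2.resize(a,(330,300))]))
```

```text
13.1833 [453.1 307.  150.3] [-6.712e-01 -7.413e-01  6.000e-04]
spindle_seat [([208.9, 284.2], 0.98, [452.4, 309.7])]
spindle [([203.3, 282.5], 0.62, [452.3, 307.5]), ([11.8, 85.5], 0.15, [461.9, 96.7])]
head 227.86 delta [np.float64(-0.6), np.float64(1.2), np.float64(0.5)] yaw -0.002
[{'location': [318.3, 284.8], 'score': 0.92}]
```

View pics/w7c.png

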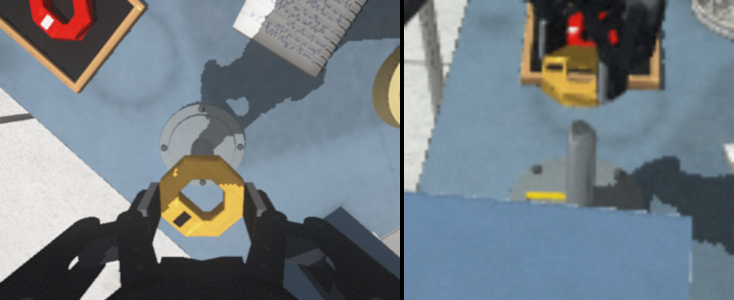

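Emit:
{"api": "apply_moves", "payload": {
  "rows": [
    {"hand": -1,"delta_pos": [-1,1.5,20],"yaw": 0},
    {"hand": -1,"delta_pos": [-1,1.5,36],"yaw": 0},
    {"hand": -1,"delta_pos": [-1,1.5,41],"yaw": 0},
    {"hand": -1,"delta_pos": [-1,1.5,45],"yaw": 0},
    {"hand": -1,"delta_pos": [-1,1.5,49],"yaw": 0},
    {"hand": -1,"delta_pos": [-1,1.5,53],"yaw": 0},
    {"hand": -1,"delta_pos": [-1,1.5,53],"yaw": 0}
  ]
}}

```text
clock: 14.02
position: [452.7, 309.4, 97.3]
ee_rot: [-0.406, 0.914, -0.001, -0.001]
contact_force: [1.7, -2.8, -2.0]
gripper_width: 53.9
grasp_force: 63.9
```

Emit:
{"api": "apply_moves", "payload": {
  "rows": [
    {"hand": -1,"delta_pos": [0.3,-0.6,5],"yaw": 0},
    {"hand": -1,"delta_pos": [0.3,-0.6,15],"yaw": 0},
    {"hand": -1,"delta_pos": [0.3,-0.6,25],"yaw": 0},
    {"hand": -1,"delta_pos": [0.3,-0.6,35],"yaw": 0},
    {"hand": -1,"delta_pos": [0.3,-0.6,45],"yaw": 0},
    {"hand": -1,"delta_pos": [0.3,-0.6,52],"yaw": 0},
    {"hand": -1,"delta_pos": [0.3,-0.6,55],"yaw": 0},
    {"hand": -1,"delta_pos": [0.3,-0.6,55],"yaw": 0}
  ]
}}

```text
clock: 14.68
position: [452.5, 309.1, 40.8]
ee_rot: [-0.406, 0.914, -0.0, -0.001]
contact_force: [-0.3, -2.7, -1.8]
gripper_width: 54.1
grasp_force: 63.8
```

Emit:
{"api": "apply_moves", "payload": {
  "rows": [
    {"hand": -1,"delta_pos": [0.3,-0.4,2],"yaw": 0},
    {"hand": -1,"delta_pos": [0.3,-0.4,3],"yaw": 0},
    {"hand": -1,"delta_pos": [0.3,-0.4,3],"yaw": 0},
    {"hand": 0.7,"delta_pos": [0.3,-0.4,3],"yaw": 0},
    {"hand": 0.7,"delta_pos": [0.3,-0.4,3],"yaw": 0},
    {"hand": 0.7,"delta_pos": [0.3,-0.4,3],"yaw": 0},
    {"hand": 0.7,"delta_pos": [0.3,-0.4,3],"yaw": 0},
    {"hand": 0.7,"delta_pos": [0.3,-0.4,-25],"yaw": 0},
    {"hand": 0.7,"delta_pos": [0.3,-0.4,-65],"yaw": 0},
    {"hand": 0.7,"delta_pos": [0.3,-0.4,-105],"yaw": 0},
    {"hand": 0.7,"delta_pos": [0.3,-0.4,-140],"yaw": 0},
    {"hand": 0.7,"delta_pos": [0.3,-0.4,-140],"yaw": 0}
  ]
}}

```text
clock: 15.68
position: [456.6, 312.4, 191.0]
ee_rot: [-0.407, 0.913, 0.003, 0.008]
contact_force: [0.1, -0.3, 0.8]
gripper_width: 72.4
grasp_force: 0.0
```

Run:
```python
from look import *
d=look("w8",[])
for z in (12,20): print(z,fit(d,452.5,308.5,z,"brass"))
t=look("t8",[("spacer_1",6.5)],"top")
```

```text
15.7333 [455.  311.2 187.3] [-0.6693 -0.7429 -0.0116]
12 {'x': np.float64(453.1), 'y': np.float64(309.7), 'yaw': np.float64(47.3), 'err': np.float64(0.049), 'bar': [0.41, 0.92, 0.03, 0.0, 0.0, 0.0, 0.0, 0.0]}
20 {'x': np.float64(452.6), 'y': np.float64(308.6), 'yaw': np.float64(49.0), 'err': np.float64(0.073), 'bar': [0.21, 0.88, 0.0, 0.0, 0.0, 0.0, 0.0, 0.0]}
15.7833 [453.7 310.  184.5] [-0.6698 -0.7425 -0.0056]
spacer_1 [([205.6, 309.3], 0.81, [505.3, -102.9]), ([230.9, 328.4], 0.81, [438.2, -152.1]), ([224.3, 368.6], 0.61, [455.5, -257.3]), ([223.5, 149.1], 0.57, [457.8, 321.4]), ([224.3, 232.5], 0.56, [455.6, 99.7])]
```

Emit:
{"api": "apply_moves", "payload": {
  "rows": [
    {"hand": 0.7,"delta_pos": [353,-295,0],"yaw": -0.07},
    {"hand": 0.7,"delta_pos": [353,-295,0],"yaw": -0.07},
    {"hand": 0.7,"delta_pos": [353,-295,0],"yaw": -0.07},
    {"hand": 0.7,"delta_pos": [353,-295,0],"yaw": -0.07},
    {"hand": 0.7,"delta_pos": [353,-295,0],"yaw": -0.07},
    {"hand": 0.7,"delta_pos": [353,-295,0],"yaw": -0.07},
    {"hand": 0.7,"delta_pos": [353,-295,0],"yaw": -0.07},
    {"hand": 0.7,"delta_pos": [353,-295,0],"yaw": -0.07},
    {"hand": 0.7,"delta_pos": [353,-295,20],"yaw": -0.07},
    {"hand": 0.7,"delta_pos": [353,-295,35],"yaw": -0.07},
    {"hand": 0.7,"delta_pos": [353,-295,35],"yaw": -0.07},
    {"hand": 0.7,"delta_pos": [353,-295,35],"yaw": -0.07}
  ]
}}

```text
clock: 16.83
position: [432.6, -154.6, 143.7]
ee_rot: [-0.435, 0.9, 0.002, -0.003]
contact_force: [0.4, -0.9, -0.6]
gripper_width: 72.8
grasp_force: 0.0
```

Emit:
{"api": "apply_moves", "payload": {
  "rows": [
    {"hand": 0.7,"delta_pos": [0,0,5],"yaw": 0},
    {"hand": 0.7,"delta_pos": [0,0,5],"yaw": 0},
    {"hand": 0.7,"delta_pos": [0,0,5],"yaw": 0}
  ]
}}

```text
clock: 17.08
position: [435.5, -149.9, 141.6]
ee_rot: [-0.438, 0.899, 0.0, -0.001]
contact_force: [-0.2, 0.3, 0.4]
gripper_width: 72.4
grasp_force: 0.0
```

Run:
```python
from look import *
d=look("w9",[])
a=fit(d,436,-150,0,"brass"); print(a); go(a["x"],a["y"],25.3,a["yaw"]+135)
try: print(fit(d,501,-104,0,"brass"))
except Exception as e: print(e)
```

```text
17.1333 [ 435.9 -149.6  142.1] [-6.148e-01 -7.887e-01  3.000e-04]
{'x': np.float64(436.4), 'y': np.float64(-150.4), 'yaw': np.float64(96.6), 'err': np.float64(0.018), 'bar': [0.0, 0.0, 0.46, 0.0, 0.0, 0.0, 0.0, 0.0]}
head 232.06 delta [np.float64(0.3), np.float64(-0.9), np.float64(116.8)] yaw 0.008
{'x': np.float64(501.5), 'y': np.float64(-104.2), 'yaw': np.float64(-80.7), 'err': np.float64(0.037), 'bar': [0.0, 0.0, 0.0, 0.0, 0.0, 0.0, 0.47, 0.0]}
```

Emit:
{"api": "apply_moves", "payload": {
  "rows": [
    {"hand": 0.7,"delta_pos": [0.3,-0.9,40],"yaw": 0.008},
    {"hand": 0.7,"delta_pos": [0.3,-0.9,75],"yaw": 0.008},
    {"hand": 0.7,"delta_pos": [0.3,-0.9,100],"yaw": 0.008},
    {"hand": 0.7,"delta_pos": [0.3,-0.9,116],"yaw": 0.008},
    {"hand": 0.7,"delta_pos": [0.3,-0.9,116],"yaw": 0.008},
    {"hand": -1,"delta_pos": [0.3,-0.9,116],"yaw": 0.008},
    {"hand": -1,"delta_pos": [0.3,-0.9,116],"yaw": 0.008},
    {"hand": -1,"delta_pos": [0.3,-0.9,116],"yaw": 0.008},
    {"hand": -1,"delta_pos": [0.3,-0.9,116],"yaw": 0.008},
    {"hand": -1,"delta_pos": [0.3,-0.9,116],"yaw": 0.008},
    {"hand": -1,"delta_pos": [0.3,-0.9,116],"yaw": 0.008}
  ]
}}

```text
clock: 18.05
position: [437.3, -151.2, 27.6]
ee_rot: [-0.435, 0.901, -0.001, 0.001]
contact_force: [0.0, 3.1, 6.8]
gripper_width: 53.4
grasp_force: 63.7
```

Emit:
{"api": "apply_moves", "payload": {
  "rows": [
    {"hand": -1,"delta_pos": [0,0,-20],"yaw": 0},
    {"hand": -1,"delta_pos": [0,0,-60],"yaw": 0},
    {"hand": -1,"delta_pos": [-16,12,-95],"yaw": 0.1},
    {"hand": -1,"delta_pos": [-45,33,-115],"yaw": 0.22},
    {"hand": -1,"delta_pos": [-75,55,-125],"yaw": 0.34},
    {"hand": -1,"delta_pos": [-105,77,-125],"yaw": 0.46},
    {"hand": -1,"delta_pos": [-136,100,-125],"yaw": 0.58},
    {"hand": -1,"delta_pos": [-167,123,-125],"yaw": 0.7},
    {"hand": -1,"delta_pos": [-198,146,-125],"yaw": 0.82},
    {"hand": -1,"delta_pos": [-229,169,-125],"yaw": 0.94},
    {"hand": -1,"delta_pos": [-260,191,-125],"yaw": 1.06},
    {"hand": -1,"delta_pos": [-285,210,-125],"yaw": 1.18}
  ]
}}

```text
clock: 19.05
position: [448.5, 191.5, 151.7]
ee_rot: [0.094, 0.996, 0.0, 0.0]
contact_force: [0.7, -0.9, -1.0]
gripper_width: 53.6
grasp_force: 63.5
```

Run:
```python
from look import *
go(452.7,308.6,150,138); print(read_state()["joints"].round(2),read_state()["position"])
```

```text
head 169.23 delta [np.float64(17.8), np.float64(115.8), np.float64(1.7)] yaw 0.545
[ 0.74  0.26 -0.47 -0.   -0.84 -2.5 ] [448.52077127 191.54127851 151.69140048]
```

Emit:
{"api": "apply_moves", "payload": {
  "rows": [
    {"hand": -1,"delta_pos": [8,32,0],"yaw": 0.12},
    {"hand": -1,"delta_pos": [16,64,0],"yaw": 0.24},
    {"hand": -1,"delta_pos": [22,90,0],"yaw": 0.36},
    {"hand": -1,"delta_pos": [25,102,0],"yaw": 0.454},
    {"hand": -1,"delta_pos": [25,102,0],"yaw": 0.454},
    {"hand": -1,"delta_pos": [25,102,0],"yaw": 0.454},
    {"hand": -1,"delta_pos": [25,102,0],"yaw": 0.454},
    {"hand": -1,"delta_pos": [25,102,0],"yaw": 0.454}
  ]
}}

```text
clock: 19.72
position: [443.2, 293.3, 151.4]
ee_rot: [0.313, 0.95, -0.0, -0.001]
contact_force: [0.2, 0.5, 0.1]
gripper_width: 53.7
grasp_force: 63.5
```

Run:
```python
from look import *
d=look("w10",[("spindle_seat",12)])
go(452.8,308.4,150,138); print(read_state()["joints"].round(2),read_state()["gripper_width"])
```

```text
19.7667 [443.3 293.4 151.4] [-0.8037  0.595   0.001 ]
spindle_seat [([206.5, 304.5], 0.66, [454.0, 308.6])]
head 143.5 delta [np.float64(1.3), np.float64(17.6), np.float64(1.5)] yaw 0.096
[ 0.89  0.33 -0.36 -0.   -0.87 -3.1 ] 53.48159348811758
```

View pics/w10.png

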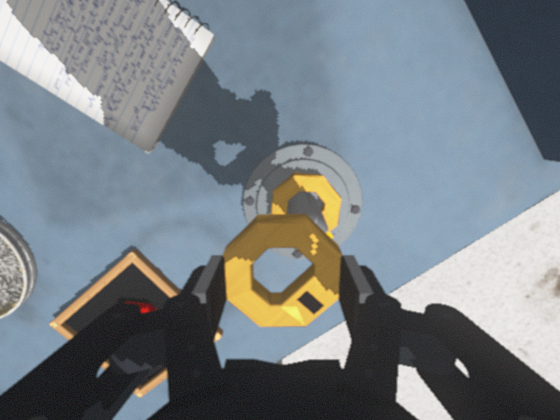

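Emit:
{"api": "apply_moves", "payload": {
  "rows": [
    {"hand": -1,"delta_pos": [-188,-276,0],"yaw": -0.1},
    {"hand": -1,"delta_pos": [-188,-276,0],"yaw": -0.1},
    {"hand": -1,"delta_pos": [-188,-276,0],"yaw": -0.1},
    {"hand": -1,"delta_pos": [-188,-276,0],"yaw": -0.1},
    {"hand": -1,"delta_pos": [-188,-276,0],"yaw": -0.1},
    {"hand": -1,"delta_pos": [-188,-276,0],"yaw": -0.1},
    {"hand": -1,"delta_pos": [-188,-276,0],"yaw": -0.1},
    {"hand": -1,"delta_pos": [-188,-276,0],"yaw": -0.1},
    {"hand": -1,"delta_pos": [-188,-276,0],"yaw": -0.1},
    {"hand": -1,"delta_pos": [-188,-276,0],"yaw": -0.1},
    {"hand": -1,"delta_pos": [-188,-276,0],"yaw": -0.1},
    {"hand": -1,"delta_pos": [-188,-276,0],"yaw": -0.1}
  ]
}}

```text
clock: 20.82
position: [431.1, -38.6, 151.3]
ee_rot: [0.264, 0.964, 0.0, -0.0]
contact_force: [0.6, 0.5, -1.7]
gripper_width: 53.6
grasp_force: 63.6
```

Run:
```python
from look import *
go(430,-40,27.5,150); print(read_state()["joints"].round(2),read_state()["position"])
```

```text
head 149.37 delta [np.float64(0.2), np.float64(-1.8), np.float64(123.8)] yaw -0.011
[ 0.29  0.18 -0.59 -0.   -0.8  -2.39] [431.06505835 -38.55639669 151.33021067]
```

Emit:
{"api": "apply_moves", "payload": {
  "rows": [
    {"hand": -1,"delta_pos": [0,0,40],"yaw": 0},
    {"hand": -1,"delta_pos": [0,0,80],"yaw": 0},
    {"hand": -1,"delta_pos": [0,0,110],"yaw": 0},
    {"hand": -1,"delta_pos": [0,0,119],"yaw": 0},
    {"hand": -1,"delta_pos": [0,0,123],"yaw": 0},
    {"hand": -1,"delta_pos": [0,0,124],"yaw": 0},
    {"hand": -1,"delta_pos": [0,0,124],"yaw": 0},
    {"hand": 0.7,"delta_pos": [0,0,124],"yaw": 0},
    {"hand": 0.7,"delta_pos": [0,0,124],"yaw": 0},
    {"hand": 0.7,"delta_pos": [0,0,124],"yaw": 0},
    {"hand": 0.7,"delta_pos": [0,0,100],"yaw": 0},
    {"hand": 0.7,"delta_pos": [0,0,60],"yaw": 0}
  ]
}}

```text
clock: 21.82
position: [428.5, -39.2, 88.9]
ee_rot: [0.264, 0.964, -0.002, -0.005]
contact_force: [1.4, 0.1, -0.4]
gripper_width: 72.5
grasp_force: 0.0
```

Emit:
{"api": "apply_moves", "payload": {
  "rows": [
    {"hand": 0.7,"delta_pos": [0,0,-20],"yaw": -0.12},
    {"hand": 0.7,"delta_pos": [0,0,-40],"yaw": -0.24},
    {"hand": 0.7,"delta_pos": [0,0,-40],"yaw": -0.36},
    {"hand": 0.7,"delta_pos": [0,0,-40],"yaw": -0.48},
    {"hand": 0.7,"delta_pos": [0,0,-40],"yaw": -0.6},
    {"hand": 0.7,"delta_pos": [0,0,-40],"yaw": -0.72},
    {"hand": 0.7,"delta_pos": [0,0,-40],"yaw": -0.785},
    {"hand": 0.7,"delta_pos": [0,0,-40],"yaw": -0.785},
    {"hand": 0.7,"delta_pos": [0,0,-40],"yaw": -0.785},
    {"hand": 0.7,"delta_pos": [0,0,-40],"yaw": -0.785}
  ]
}}

```text
clock: 22.65
position: [430.9, -38.9, 131.1]
ee_rot: [-0.124, 0.992, 0.0, -0.0]
contact_force: [0.7, 0.4, -0.5]
gripper_width: 72.5
grasp_force: 0.0
```

Run:
```python
from look import *
d=look("w11",[])
a=fit(d,431,-39,0,"brass"); print(a); go(a["x"],a["y"],26,a["yaw"]+180)
print(fit(d,501.5,-104,0,"brass"))
```

```text
22.7 [430.9 -39.  131.1] [-9.692e-01 -2.462e-01  5.000e-04]
{'x': np.float64(429.4), 'y': np.float64(-37.3), 'yaw': np.float64(15.1), 'err': np.float64(0.026), 'bar': [0.47, 0.0, 0.0, 0.0, 0.0, 0.0, 0.0, 0.0]}
head 194.25 delta [np.float64(1.0), np.float64(2.0), np.float64(105.1)] yaw -0.015
{'x': np.float64(502.2), 'y': np.float64(-105.1), 'yaw': np.float64(11.9), 'err': np.float64(0.162), 'bar': [1.0, 0.58, 0.0, 0.0, 0.0, 0.0, 0.36, 1.0]}
```

Emit:
{"api": "apply_moves", "payload": {
  "rows": [
    {"hand": 0.7,"delta_pos": [1,2,40],"yaw": -0.015},
    {"hand": 0.7,"delta_pos": [1,2,75],"yaw": -0.015},
    {"hand": 0.7,"delta_pos": [1,2,95],"yaw": -0.015},
    {"hand": 0.7,"delta_pos": [1,2,105],"yaw": -0.015},
    {"hand": 0.7,"delta_pos": [1,2,105],"yaw": -0.015},
    {"hand": -1,"delta_pos": [1,2,105],"yaw": -0.015},
    {"hand": -1,"delta_pos": [1,2,105],"yaw": -0.015},
    {"hand": -1,"delta_pos": [1,2,105],"yaw": -0.015},
    {"hand": -1,"delta_pos": [1,2,105],"yaw": -0.015},
    {"hand": -1,"delta_pos": [1,2,105],"yaw": -0.015},
    {"hand": -1,"delta_pos": [1,2,105],"yaw": -0.015}
  ]
}}

```text
clock: 23.62
position: [430.0, -37.2, 27.0]
ee_rot: [-0.132, 0.991, 0.0, 0.001]
contact_force: [-1.8, 0.6, 6.4]
gripper_width: 53.8
grasp_force: 63.7
```

Run:
```python
from look import *
go(452.8,308.4,150,183); s=read_state(); print(s["position"],s["contact_force"],s["gripper_width"])
```

```text
head 195.17 delta [np.float64(-112.4), np.float64(327.6), np.float64(-123.0)] yaw 0.212
[430.00362265 -37.16425141  27.03789063] [-1.8363565   0.56822096  6.43037568] 53.77057683060557
```

Emit:
{"api": "apply_moves", "payload": {
  "rows": [
    {"hand": -1,"delta_pos": [0,0,-20],"yaw": 0},
    {"hand": -1,"delta_pos": [0,0,-60],"yaw": 0},
    {"hand": -1,"delta_pos": [-10,28,-95],"yaw": 0},
    {"hand": -1,"delta_pos": [-23,66,-115],"yaw": 0.1},
    {"hand": -1,"delta_pos": [-36,105,-124],"yaw": 0.212},
    {"hand": -1,"delta_pos": [-49,144,-124],"yaw": 0.212},
    {"hand": -1,"delta_pos": [-62,182,-124],"yaw": 0.212},
    {"hand": -1,"delta_pos": [-76,220,-124],"yaw": 0.212},
    {"hand": -1,"delta_pos": [-89,258,-124],"yaw": 0.212},
    {"hand": -1,"delta_pos": [-101,295,-124],"yaw": 0.212},
    {"hand": -1,"delta_pos": [-110,318,-124],"yaw": 0.212},
    {"hand": -1,"delta_pos": [-113,327.5,-124],"yaw": 0.212}
  ]
}}

```text
clock: 24.62
position: [453.1, 312.2, 150.1]
ee_rot: [-0.028, 1.0, 0.001, 0.0]
contact_force: [0.5, -0.3, -0.9]
gripper_width: 53.8
grasp_force: 63.6
```

Emit:
{"api": "apply_moves", "payload": {
  "rows": [
    {"hand": -1,"delta_pos": [0,0,0],"yaw": 0},
    {"hand": -1,"delta_pos": [0,0,0],"yaw": 0},
    {"hand": -1,"delta_pos": [0,0,0],"yaw": 0},
    {"hand": -1,"delta_pos": [0,0,0],"yaw": 0}
  ]
}}

```text
clock: 24.95
position: [452.5, 306.6, 150.3]
ee_rot: [-0.026, 1.0, 0.0, -0.001]
contact_force: [0.5, -0.2, -0.4]
gripper_width: 53.9
grasp_force: 63.6
```

Run:
```python
from look import *
d=look("w12",[])
go(452.8,308.4,150,183); s=read_state(); print(s["gripper_width"])
# collar in hand: bottom ~27 below TCP
p=s["position"]; print(fit(d,p[0],p[1],p[2]-27,"brass"))
```

```text
25.0 [452.7 306.7 150.5] [-0.9987 -0.0511  0.001 ]
head 182.93 delta [np.float64(-0.2), np.float64(1.7), np.float64(0.5)] yaw -0.001
53.89901494895887
{'x': np.float64(451.0), 'y': np.float64(306.5), 'yaw': np.float64(3.2), 'err': np.float64(0.032), 'bar': [0.8, 0.0, 0.0, 0.0, 0.0, 0.0, 0.0, 0.0]}
```

Emit:
{"api": "apply_moves", "payload": {
  "rows": [
    {"hand": -1,"delta_pos": [-0.8,1.6,20],"yaw": 0},
    {"hand": -1,"delta_pos": [-0.8,1.6,36],"yaw": 0},
    {"hand": -1,"delta_pos": [-0.8,1.6,40],"yaw": 0},
    {"hand": -1,"delta_pos": [-0.8,1.6,44],"yaw": 0},
    {"hand": -1,"delta_pos": [-0.8,1.6,48],"yaw": 0},
    {"hand": -1,"delta_pos": [-0.8,1.6,53],"yaw": 0},
    {"hand": -1,"delta_pos": [-0.8,1.6,53],"yaw": 0}
  ]
}}

```text
clock: 25.58
position: [453.3, 309.5, 97.0]
ee_rot: [-0.026, 1.0, 0.0, -0.001]
contact_force: [0.6, -0.3, -2.1]
gripper_width: 53.7
grasp_force: 63.6
```

No side load, so I continue to just above the first spacer (TCP about 53), release and retreat.

Emit:
{"api": "apply_moves", "payload": {
  "rows": [
    {"hand": -1,"delta_pos": [0,-0.3,12],"yaw": 0},
    {"hand": -1,"delta_pos": [0,-0.3,24],"yaw": 0},
    {"hand": -1,"delta_pos": [0,-0.3,36],"yaw": 0},
    {"hand": -1,"delta_pos": [0,-0.3,42],"yaw": 0},
    {"hand": -1,"delta_pos": [0,-0.3,44],"yaw": 0},
    {"hand": -1,"delta_pos": [0,-0.3,44],"yaw": 0},
    {"hand": -1,"delta_pos": [0,-0.3,44],"yaw": 0}
  ]
}}

```text
clock: 26.17
position: [453.4, 309.5, 53.6]
ee_rot: [-0.026, 1.0, 0.0, -0.0]
contact_force: [-0.1, -1.4, -2.0]
gripper_width: 53.5
grasp_force: 63.5
```

Emit:
{"api": "apply_moves", "payload": {
  "rows": [
    {"hand": 0.7,"delta_pos": [0,0,0],"yaw": 0},
    {"hand": 0.7,"delta_pos": [0,0,0],"yaw": 0},
    {"hand": 0.7,"delta_pos": [0,0,0],"yaw": 0},
    {"hand": 0.7,"delta_pos": [0,0,0],"yaw": 0},
    {"hand": 0.7,"delta_pos": [0,0,-30],"yaw": 0},
    {"hand": 0.7,"delta_pos": [0,0,-70],"yaw": 0},
    {"hand": 0.7,"delta_pos": [0,0,-100],"yaw": 0},
    {"hand": 0.7,"delta_pos": [0,0,-130],"yaw": 0},
    {"hand": 0.7,"delta_pos": [0,0,-130],"yaw": 0},
    {"hand": 0.7,"delta_pos": [0,0,-130],"yaw": 0},
    {"hand": 0.7,"delta_pos": [0,0,-130],"yaw": 0}
  ]
}}

```text
clock: 27.08
position: [453.1, 309.2, 183.1]
ee_rot: [-0.026, 1.0, 0.0, -0.001]
contact_force: [-0.3, 0.2, 0.5]
gripper_width: 72.4
grasp_force: 0.0
```

Run:
```python
from look import *
d=look("w13",[])
for z in (12,25,31): print(z,fit(d,452.5,308.5,z,"brass"))
t=look("t13",[("spacer_1",6.5)],"top")
go(501.5,-104.5,150,145)
```

```text
27.1333 [452.9 309.  182.4] [-0.9986 -0.0523  0.0023]
12 {'x': np.float64(453.7), 'y': np.float64(309.1), 'yaw': np.float64(3.4), 'err': np.float64(0.099), 'bar': [0.97, 0.01, 0.0, 0.0, 0.0, 0.0, 0.0, 0.55]}
25 {'x': np.float64(452.1), 'y': np.float64(309.2), 'yaw': np.float64(2.8), 'err': np.float64(0.021), 'bar': [0.65, 0.0, 0.0, 0.0, 0.0, 0.0, 0.0, 0.27]}
31 {'x': np.float64(450.4), 'y': np.float64(308.7), 'yaw': np.float64(3.5), 'err': np.float64(0.041), 'bar': [0.55, 0.0, 0.0, 0.0, 0.0, 0.0, 0.0, 0.15]}
27.1833 [452.9 308.9 182. ] [-0.9986 -0.0524  0.0027]
spacer_1 [([206.4, 309.5], 0.81, [503.2, -103.4]), ([226.1, 368.8], 0.7, [450.8, -257.6]), ([225.7, 148.1], 0.62, [451.9, 323.7]), ([223.4, 148.4], 0.44, [458.0, 323.3])]
head 183.01 delta [np.float64(-26.7), np.float64(-415.5), np.float64(31.9)] yaw 0.663
```

Emit:
{"api": "apply_moves", "payload": {
  "rows": [
    {"hand": 0.7,"delta_pos": [-26.7,-415.5,0],"yaw": -0.113},
    {"hand": 0.7,"delta_pos": [-26.7,-415.5,0],"yaw": -0.113},
    {"hand": 0.7,"delta_pos": [-26.7,-415.5,0],"yaw": -0.113},
    {"hand": 0.7,"delta_pos": [-26.7,-415.5,0],"yaw": -0.113},
    {"hand": 0.7,"delta_pos": [-26.7,-415.5,0],"yaw": -0.113},
    {"hand": 0.7,"delta_pos": [-26.7,-415.5,0],"yaw": -0.113},
    {"hand": 0.7,"delta_pos": [-26.7,-415.5,0],"yaw": -0.113},
    {"hand": 0.7,"delta_pos": [-26.7,-415.5,10],"yaw": -0.113},
    {"hand": 0.7,"delta_pos": [-26.7,-415.5,30],"yaw": -0.113},
    {"hand": 0.7,"delta_pos": [-26.7,-415.5,40],"yaw": -0.113},
    {"hand": 0.7,"delta_pos": [-26.7,-415.5,40],"yaw": -0.113},
    {"hand": 0.7,"delta_pos": [-26.7,-415.5,40],"yaw": -0.113}
  ]
}}

```text
clock: 28.23
position: [500.4, -106.3, 140.3]
ee_rot: [-0.08, 0.997, 0.0, -0.003]
contact_force: [0.9, -0.6, 0.9]
gripper_width: 73.1
grasp_force: 0.0
```

Emit:
{"api": "apply_moves", "payload": {
  "rows": [
    {"hand": 0.7,"delta_pos": [0,0,0],"yaw": 0},
    {"hand": 0.7,"delta_pos": [0,0,0],"yaw": 0},
    {"hand": 0.7,"delta_pos": [0,0,0],"yaw": 0},
    {"hand": 0.7,"delta_pos": [0,0,0],"yaw": 0}
  ]
}}

```text
clock: 28.57
position: [502.5, -102.7, 143.8]
ee_rot: [-0.084, 0.996, 0.0, 0.0]
contact_force: [-0.3, -0.1, -0.2]
gripper_width: 72.8
grasp_force: 0.0
```

Run:
```python
from look import *
d=look("w14",[])
a=fit(d,501.5,-104.5,0,"brass"); print(a); go(a["x"],a["y"],26,a["yaw"]+270)
```

```text
28.6167 [ 502.4 -102.8  143.7] [-9.860e-01 -1.669e-01 -7.000e-04]
{'x': np.float64(501.7), 'y': np.float64(-104.4), 'yaw': np.float64(-81.1), 'err': np.float64(0.022), 'bar': [0.0, 0.0, 0.0, 0.0, 0.0, 0.0, 0.53, 0.0]}
head 189.61 delta [np.float64(0.9), np.float64(-1.4), np.float64(117.7)] yaw 0.012
```

Emit:
{"api": "apply_moves", "payload": {
  "rows": [
    {"hand": 0.7,"delta_pos": [0.9,-1.4,40],"yaw": 0.01},
    {"hand": 0.7,"delta_pos": [0.9,-1.4,80],"yaw": 0.01},
    {"hand": 0.7,"delta_pos": [0.9,-1.4,105],"yaw": 0.01},
    {"hand": 0.7,"delta_pos": [0.9,-1.4,118],"yaw": 0.01},
    {"hand": 0.7,"delta_pos": [0.9,-1.4,118],"yaw": 0.01},
    {"hand": -1,"delta_pos": [0.9,-1.4,118],"yaw": 0.01},
    {"hand": -1,"delta_pos": [0.9,-1.4,118],"yaw": 0.01},
    {"hand": -1,"delta_pos": [0.9,-1.4,118],"yaw": 0.01},
    {"hand": -1,"delta_pos": [0.9,-1.4,118],"yaw": 0.01},
    {"hand": -1,"delta_pos": [0.9,-1.4,118],"yaw": 0.01},
    {"hand": -1,"delta_pos": [0.9,-1.4,118],"yaw": 0.01}
  ]
}}

```text
clock: 29.53
position: [502.2, -105.2, 26.4]
ee_rot: [-0.078, 0.997, 0.0, 0.001]
contact_force: [0.3, 1.6, 5.5]
gripper_width: 54.1
grasp_force: 63.9
```

Run:
```python
from look import *
go(452.8,308.4,150,273); s=read_state(); print(s["position"],s["contact_force"],s["gripper_width"])
```

```text
head 188.94 delta [np.float64(-15.5), np.float64(416.3), np.float64(-123.6)] yaw -1.467
[ 502.18878489 -105.20755917   26.37574458] [0.27992531 1.55382393 5.48549587] 54.075138177665266
```

Emit:
{"api": "apply_moves", "payload": {
  "rows": [
    {"hand": -1,"delta_pos": [0,0,-20],"yaw": 0},
    {"hand": -1,"delta_pos": [0,0,-60],"yaw": 0},
    {"hand": -1,"delta_pos": [-1,20,-95],"yaw": -0.1},
    {"hand": -1,"delta_pos": [-2,55,-115],"yaw": -0.22},
    {"hand": -1,"delta_pos": [-4,92,-124],"yaw": -0.34},
    {"hand": -1,"delta_pos": [-5,130,-124],"yaw": -0.46},
    {"hand": -1,"delta_pos": [-6,168,-124],"yaw": -0.58},
    {"hand": -1,"delta_pos": [-8,206,-124],"yaw": -0.7},
    {"hand": -1,"delta_pos": [-9,244,-124],"yaw": -0.82},
    {"hand": -1,"delta_pos": [-10,282,-124],"yaw": -0.94},
    {"hand": -1,"delta_pos": [-11,310,-124],"yaw": -1.06},
    {"hand": -1,"delta_pos": [-12,330,-124],"yaw": -1.18}
  ]
}}

```text
clock: 30.53
position: [461.4, 224.9, 149.4]
ee_rot: [-0.622, 0.783, 0.001, 0.0]
contact_force: [-0.9, -0.5, -1.2]
gripper_width: 54.3
grasp_force: 63.7
```

Run:
```python
from look import *
go(452.8,308.4,150,273); s=read_state(); print(s["position"],s["joints"].round(2),s["gripper_width"])
```

```text
head 256.99 delta [np.float64(-79.5), np.float64(27.2), np.float64(-0.6)] yaw -0.279
[461.43298194 224.85559718 149.44143617] [ 0.77  0.31 -0.41 -0.   -0.85 -1.  ] 54.31046800768867
```

Emit:
{"api": "apply_moves", "payload": {
  "rows": [
    {"hand": -1,"delta_pos": [-35,13,0],"yaw": -0.12},
    {"hand": -1,"delta_pos": [-65,24,0],"yaw": -0.24},
    {"hand": -1,"delta_pos": [-80.5,29,0],"yaw": -0.288},
    {"hand": -1,"delta_pos": [-80.5,29,0],"yaw": -0.288},
    {"hand": -1,"delta_pos": [-80.5,29,0],"yaw": -0.288},
    {"hand": -1,"delta_pos": [-80.5,29,0],"yaw": -0.288},
    {"hand": -1,"delta_pos": [-80.5,29,0],"yaw": -0.288},
    {"hand": -1,"delta_pos": [-80.5,29,0],"yaw": -0.288}
  ]
}}

```text
clock: 31.2
position: [452.7, 306.2, 149.3]
ee_rot: [0.725, -0.689, -0.0, 0.0]
contact_force: [-0.9, 0.2, -0.9]
gripper_width: 54.1
grasp_force: 63.7
```

Run:
```python
from look import *
d=look("w15",[])
go(452.8,308.7,150,273); s=read_state(); print(s["gripper_width"])
p=s["position"]; print(fit(d,p[0],p[1],p[2]-26.5,"brass"))
```

```text
31.25 [452.7 306.4 149.4] [ 5.120e-02 -9.987e-01 -6.000e-04]
head 272.94 delta [np.float64(-2.3), np.float64(-0.2), np.float64(-0.6)] yaw -0.001
53.71595794394666
{'x': np.float64(452.1), 'y': np.float64(305.4), 'yaw': np.float64(1.2), 'err': np.float64(0.068), 'bar': [0.47, 0.0, 0.0, 0.0, 0.0, 0.0, 0.0, 0.0]}
```

Emit:
{"api": "apply_moves", "payload": {
  "rows": [
    {"hand": -1,"delta_pos": [-2.3,0,20],"yaw": 0},
    {"hand": -1,"delta_pos": [-2.5,0,36],"yaw": 0},
    {"hand": -1,"delta_pos": [-2.5,0,40],"yaw": 0},
    {"hand": -1,"delta_pos": [-2.5,0,44],"yaw": 0},
    {"hand": -1,"delta_pos": [-2.5,0,48],"yaw": 0},
    {"hand": -1,"delta_pos": [-2.5,0,53],"yaw": 0},
    {"hand": -1,"delta_pos": [-2.5,0,53],"yaw": 0}
  ]
}}

```text
clock: 31.83
position: [452.3, 309.4, 96.0]
ee_rot: [0.725, -0.688, -0.0, 0.001]
contact_force: [0.2, -1.7, -2.9]
gripper_width: 54.1
grasp_force: 63.7
```

Emit:
{"api": "apply_moves", "payload": {
  "rows": [
    {"hand": -1,"delta_pos": [0.4,0,10],"yaw": 0},
    {"hand": -1,"delta_pos": [0.4,0,20],"yaw": 0},
    {"hand": -1,"delta_pos": [0.4,0,28],"yaw": 0},
    {"hand": -1,"delta_pos": [0.4,0,30],"yaw": 0},
    {"hand": -1,"delta_pos": [0.4,0,30],"yaw": 0},
    {"hand": -1,"delta_pos": [0.4,0,30],"yaw": 0}
  ]
}}

```text
clock: 32.33
position: [452.2, 309.4, 65.8]
ee_rot: [0.726, -0.688, -0.0, 0.001]
contact_force: [0.3, -1.8, -1.2]
gripper_width: 53.9
grasp_force: 63.6
```

Emit:
{"api": "apply_moves", "payload": {
  "rows": [
    {"hand": 0.7,"delta_pos": [0,0,0],"yaw": 0},
    {"hand": 0.7,"delta_pos": [0,0,0],"yaw": 0},
    {"hand": 0.7,"delta_pos": [0,0,0],"yaw": 0},
    {"hand": 0.7,"delta_pos": [0,0,0],"yaw": 0},
    {"hand": 0.7,"delta_pos": [0,0,-30],"yaw": 0},
    {"hand": 0.7,"delta_pos": [0,0,-70],"yaw": 0},
    {"hand": 0.7,"delta_pos": [0,0,-100],"yaw": 0},
    {"hand": 0.7,"delta_pos": [0,0,-120],"yaw": 0},
    {"hand": 0.7,"delta_pos": [0,0,-120],"yaw": 0},
    {"hand": 0.7,"delta_pos": [0,0,-120],"yaw": 0},
    {"hand": 0.7,"delta_pos": [0,0,-120],"yaw": 0}
  ]
}}

```text
clock: 33.25
position: [452.0, 309.2, 185.8]
ee_rot: [0.725, -0.688, -0.001, 0.0]
contact_force: [-0.8, -0.5, -0.2]
gripper_width: 72.6
grasp_force: 0.0
```

Run:
```python
from look import *
d=look("w16",[])
for z in (25,38,44): print(z,fit(d,452.5,308.5,z,"brass"))
go(459.6,103.7,150,182.6); print(read_state()["joints"].round(2))
s=imaging.get_image("side"); nets.pinpoint("side","spacer_1")
t=imaging.get_image("top"); print([(x["location"],x["score"]) for x in nets.pinpoint("top","spacer_1")],[x["location"] for x in nets.pinpoint("top","retainer")])
cv2.imwrite("pics/c16.png",np.hstack([cv2.resize(d["pixels"][:,:,::-1],(400,300)),cv2.resize(s["pixels"][255:355,230:360,::-1],(390,300))]))
```

```text
33.3 [451.9 309.  185.2] [ 5.260e-02 -9.986e-01  6.000e-04]
25 {'x': np.float64(452.9), 'y': np.float64(308.8), 'yaw': np.float64(91.0), 'err': np.float64(0.172), 'bar': [0.04, 0.0, 0.74, 0.02, 0.0, 0.0, 0.0, 0.0]}
38 {'x': np.float64(453.1), 'y': np.float64(307.2), 'yaw': np.float64(90.6), 'err': np.float64(0.091), 'bar': [0.11, 0.0, 0.13, 0.0, 0.0, 0.0, 0.0, 0.0]}
44 {'x': np.float64(452.4), 'y': np.float64(306.2), 'yaw': np.float64(4.4), 'err': np.float64(0.06), 'bar': [0.25, 0.0, 0.0, 0.0, 0.0, 0.0, 0.0, 0.0]}
head 273.02 delta [np.float64(205.4), np.float64(3.2), np.float64(35.2)] yaw 1.578
[ 0.9   0.32 -0.28 -0.   -0.97 -0.84]
[([223.0, 148.2], 0.76), ([224.8, 369.8], 0.66), ([222.1, 150.1], 0.51), ([225.4, 147.9], 0.48)] [[226.4, 230.2], [225.8, 157.8]]
```

View pics/c16.png

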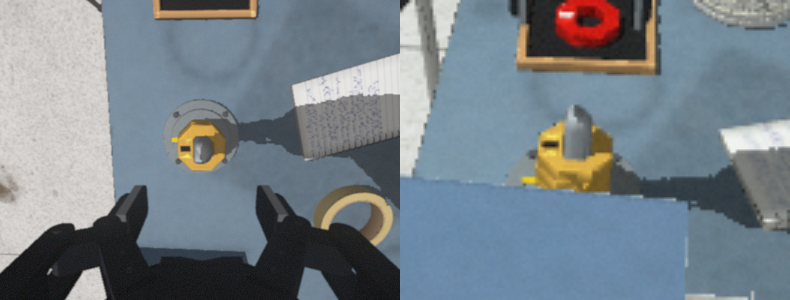

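Emit:
{"api": "apply_moves", "payload": {
  "rows": [
    {"hand": 0.7,"delta_pos": [20,0,0],"yaw": 0.12},
    {"hand": 0.7,"delta_pos": [40,0,0],"yaw": 0.24},
    {"hand": 0.7,"delta_pos": [60,0,0],"yaw": 0.36},
    {"hand": 0.7,"delta_pos": [80,1,0],"yaw": 0.48},
    {"hand": 0.7,"delta_pos": [100,1,0],"yaw": 0.6},
    {"hand": 0.7,"delta_pos": [120,1,0],"yaw": 0.72},
    {"hand": 0.7,"delta_pos": [140,2,0],"yaw": 0.84},
    {"hand": 0.7,"delta_pos": [160,2,10],"yaw": 0.96},
    {"hand": 0.7,"delta_pos": [180,3,20],"yaw": 1.08},
    {"hand": 0.7,"delta_pos": [200,3,30],"yaw": 1.2},
    {"hand": 0.7,"delta_pos": [205,3,35],"yaw": 1.32},
    {"hand": 0.7,"delta_pos": [205,3,35],"yaw": 1.44}
  ]
}}

```text
clock: 34.55
position: [459.3, 102.7, 149.6]
ee_rot: [-0.087, 0.996, -0.0, -0.002]
contact_force: [-0.8, 0.5, 0.4]
gripper_width: 72.6
grasp_force: 0.0
```

Emit:
{"api": "apply_moves", "payload": {
  "rows": [
    {"hand": 0.7,"delta_pos": [0,0,5],"yaw": 0.138},
    {"hand": 0.7,"delta_pos": [0,0,10],"yaw": 0.138},
    {"hand": 0.7,"delta_pos": [0,0,10],"yaw": 0.138},
    {"hand": 0.7,"delta_pos": [0,0,10],"yaw": 0.138},
    {"hand": 0.7,"delta_pos": [0,0,10],"yaw": 0.138}
  ]
}}

```text
clock: 34.97
position: [460.4, 104.8, 141.2]
ee_rot: [-0.024, 1.0, 0.0, -0.0]
contact_force: [-0.2, 0.2, -0.0]
gripper_width: 72.2
grasp_force: 0.0
```

```bash
sed -i 's/def hullpx(d,x,y,yaw,z0,z1=None)/def hullpx(d,x,y,yaw,z0,h=13)/; s/for z in (z0,z0+13) for/for z in (z0,z0+h) for/; s/col,pad=25)/col,h0=13)/; s/p\[2\],z0)-/p[2],z0,h0)-/' h.py
python3 - <<'E'
from look import *
d=look("w17",[])
a=fit(d,459.6,103.7,4,"red"); print(a); go(a["x"],a["y"],30,a["yaw"]+180)
e=load("w16")
for h in (33,36,39,42,45): print(h,fit(e,452.5,308.7,12,"brass",h))
E
```

```text
35.0167 [460.5 104.9 141.3] [-9.989e-01 -4.740e-02  4.000e-04]
{'x': np.float64(459.1), 'y': np.float64(103.8), 'yaw': np.float64(2.6), 'err': np.float64(0.038), 'bar': [1.0, 0.0, 0.0, 0.0, 0.0, 0.0, 0.0, 0.0]}
head 182.72 delta [np.float64(1.4), np.float64(-1.0), np.float64(111.3)] yaw 0.002
33 {'x': np.float64(452.3), 'y': np.float64(310.6), 'yaw': np.float64(92.4), 'err': np.float64(0.087), 'bar': [0.0, 0.0, 1.0, 0.12, 0.0, 0.0, 0.0, 0.0]}
36 {'x': np.float64(452.2), 'y': np.float64(310.2), 'yaw': np.float64(93.6), 'err': np.float64(0.066), 'bar': [0.0, 0.0, 1.0, 0.12, 0.0, 0.0, 0.0, 0.0]}
39 {'x': np.float64(452.1), 'y': np.float64(309.6), 'yaw': np.float64(91.4), 'err': np.float64(0.066), 'bar': [0.0, 0.0, 1.0, 0.19, 0.0, 0.0, 0.0, 0.0]}
42 {'x': np.float64(452.2), 'y': np.float64(308.8), 'yaw': np.float64(92.4), 'err': np.float64(0.072), 'bar': [0.0, 0.0, 1.0, 0.22, 0.0, 0.0, 0.0, 0.0]}
45 {'x': np.float64(452.6), 'y': np.float64(307.9), 'yaw': np.float64(92.5), 'err': np.float64(0.086), 'bar': [0.0, 0.0, 1.0, 0.32, 0.0, 0.0, 0.0, 0.0]}
```

Emit:
{"api": "apply_moves", "payload": {
  "rows": [
    {"hand": 0.7,"delta_pos": [1.4,-1,40],"yaw": 0},
    {"hand": 0.7,"delta_pos": [1.4,-1,75],"yaw": 0},
    {"hand": 0.7,"delta_pos": [1.4,-1,98],"yaw": 0},
    {"hand": 0.7,"delta_pos": [1.4,-1,111],"yaw": 0},
    {"hand": 0.7,"delta_pos": [1.4,-1,111],"yaw": 0},
    {"hand": -1,"delta_pos": [1.4,-1,111],"yaw": 0},
    {"hand": -1,"delta_pos": [1.4,-1,111],"yaw": 0},
    {"hand": -1,"delta_pos": [1.4,-1,111],"yaw": 0},
    {"hand": -1,"delta_pos": [1.4,-1,111],"yaw": 0},
    {"hand": -1,"delta_pos": [1.4,-1,111],"yaw": 0},
    {"hand": -1,"delta_pos": [1.4,-1,111],"yaw": 0}
  ]
}}

```text
clock: 35.93
position: [459.6, 104.1, 31.4]
ee_rot: [-0.023, 1.0, 0.001, 0.001]
contact_force: [-1.7, 1.2, 7.0]
gripper_width: 53.8
grasp_force: 63.9
```

Run:
```python
from look import *
go(452.8,308.7,160,183); s=read_state(); print(s["position"],s["contact_force"],s["gripper_width"])
```

```text
head 182.65 delta [np.float64(-2.6), np.float64(204.7), np.float64(-128.6)] yaw -0.006
[459.63334608 104.12025013  31.35333603] [-1.74399768  1.2433512   7.02710489] 53.77954364324518
```

Emit:
{"api": "apply_moves", "payload": {
  "rows": [
    {"hand": -1,"delta_pos": [0,0,-20],"yaw": 0},
    {"hand": -1,"delta_pos": [0,0,-60],"yaw": 0},
    {"hand": -1,"delta_pos": [0,0,-100],"yaw": 0},
    {"hand": -1,"delta_pos": [0,35,-122],"yaw": -0.006},
    {"hand": -1,"delta_pos": [-1,75,-125],"yaw": -0.006},
    {"hand": -1,"delta_pos": [-2,115,-125],"yaw": -0.006},
    {"hand": -1,"delta_pos": [-2.6,155,-125],"yaw": -0.006},
    {"hand": -1,"delta_pos": [-2.6,190,-125],"yaw": -0.006},
    {"hand": -1,"delta_pos": [-2.6,205,-125],"yaw": -0.006},
    {"hand": -1,"delta_pos": [-2.6,205,-125],"yaw": -0.006},
    {"hand": -1,"delta_pos": [-2.6,205,-125],"yaw": -0.006},
    {"hand": -1,"delta_pos": [-2.6,205,-125],"yaw": -0.006}
  ]
}}

```text
clock: 36.93
position: [451.7, 307.2, 154.9]
ee_rot: [-0.025, 1.0, -0.0, -0.001]
contact_force: [0.7, -0.6, -1.2]
gripper_width: 53.9
grasp_force: 63.7
```

Run:
```python
from look import *
d=look("w18",[])
go(452.8,308.7,150,183); s=read_state(); print(s["gripper_width"])
p=s["position"]; print(fit(d,p[0],p[1],p[2]-27,"red"))
```

```text
36.9833 [452.  306.9 155.1] [-0.9987 -0.0503  0.0017]
head 182.88 delta [np.float64(-0.9), np.float64(1.7), np.float64(5.1)] yaw -0.002
53.784402694743314
{'x': np.float64(451.9), 'y': np.float64(307.0), 'yaw': np.float64(2.9), 'err': np.float64(0.048), 'bar': [0.86, 0.0, 0.0, 0.0, 0.0, 0.0, 0.0, 0.0]}
```

Emit:
{"api": "apply_moves", "payload": {
  "rows": [
    {"hand": -1,"delta_pos": [-0.9,1.7,22],"yaw": 0},
    {"hand": -1,"delta_pos": [-0.9,1.7,40],"yaw": 0},
    {"hand": -1,"delta_pos": [-0.9,1.7,46],"yaw": 0},
    {"hand": -1,"delta_pos": [-0.9,1.7,50],"yaw": 0},
    {"hand": -1,"delta_pos": [-0.9,1.7,54],"yaw": 0},
    {"hand": -1,"delta_pos": [-0.9,1.7,59],"yaw": 0},
    {"hand": -1,"delta_pos": [-0.9,1.7,59],"yaw": 0}
  ]
}}

```text
clock: 37.57
position: [452.9, 309.5, 96.0]
ee_rot: [-0.025, 1.0, -0.0, -0.001]
contact_force: [0.7, -2.0, -0.5]
gripper_width: 53.8
grasp_force: 63.6
```

Emit:
{"api": "apply_moves", "payload": {
  "rows": [
    {"hand": -1,"delta_pos": [0,-0.3,6],"yaw": 0},
    {"hand": -1,"delta_pos": [0,-0.3,12],"yaw": 0},
    {"hand": -1,"delta_pos": [0,-0.3,16],"yaw": 0},
    {"hand": -1,"delta_pos": [0,-0.3,18],"yaw": 0},
    {"hand": -1,"delta_pos": [0,-0.3,19],"yaw": 0},
    {"hand": -1,"delta_pos": [0,-0.3,19],"yaw": 0}
  ]
}}

```text
clock: 38.07
position: [452.8, 309.6, 78.3]
ee_rot: [-0.026, 1.0, -0.0, -0.001]
contact_force: [-3.2, -5.0, 8.4]
gripper_width: 53.9
grasp_force: 64.7
```

Emit:
{"api": "apply_moves", "payload": {
  "rows": [
    {"hand": 0.7,"delta_pos": [0,0,-1],"yaw": 0},
    {"hand": 0.7,"delta_pos": [0,0,-1],"yaw": 0},
    {"hand": 0.7,"delta_pos": [0,0,-1],"yaw": 0},
    {"hand": 0.7,"delta_pos": [0,0,-1],"yaw": 0},
    {"hand": 0.7,"delta_pos": [0,0,-30],"yaw": 0},
    {"hand": 0.7,"delta_pos": [0,0,-70],"yaw": 0},
    {"hand": 0.7,"delta_pos": [0,0,-100],"yaw": 0},
    {"hand": 0.7,"delta_pos": [0,0,-120],"yaw": 0},
    {"hand": 0.7,"delta_pos": [0,0,-120],"yaw": 0},
    {"hand": 0.7,"delta_pos": [0,0,-120],"yaw": 0},
    {"hand": 0.7,"delta_pos": [0,0,-120],"yaw": 0}
  ]
}}

```text
clock: 38.98
position: [452.6, 309.7, 196.5]
ee_rot: [-0.026, 1.0, 0.0, -0.001]
contact_force: [-0.3, 0.2, -0.6]
gripper_width: 72.3
grasp_force: 0.0
```

Run:
```python
from look import *
d=look("w19",[])
for z in (48,51,54,57): print(z,fit(d,452.5,308.5,z,"red"))
for h in (36,39,42): print(h,fit(d,452.5,308.7,12,"brass",h)["err"])
s=look("s19",[],"side"); t=look("t19",[("lever_knob",118),("jog_box",0)],"top")
go(475,-300,250,180)
cv2.imwrite("pics/c19.png",np.hstack([cv2.resize(d["pixels"][:,:,::-1],(400,300)),cv2.resize(s["pixels"][255:355,230:360,::-1],(390,300))]))
```

```text
39.0333 [452.5 309.5 196. ] [-0.9987 -0.0514  0.0026]
48 {'x': np.float64(453.4), 'y': np.float64(309.4), 'yaw': np.float64(3.0), 'err': np.float64(0.01), 'bar': [1.0, 0.0, 0.0, 0.0, 0.0, 0.0, 0.0, 0.0]}
51 {'x': np.float64(452.9), 'y': np.float64(309.3), 'yaw': np.float64(3.0), 'err': np.float64(0.027), 'bar': [0.97, 0.0, 0.0, 0.0, 0.0, 0.0, 0.0, 0.0]}
54 {'x': np.float64(452.5), 'y': np.float64(309.3), 'yaw': np.float64(3.0), 'err': np.float64(0.05), 'bar': [0.8, 0.0, 0.0, 0.0, 0.0, 0.0, 0.0, 0.0]}
57 {'x': np.float64(452.1), 'y': np.float64(309.3), 'yaw': np.float64(2.9), 'err': np.float64(0.074), 'bar': [0.71, 0.02, 0.0, 0.0, 0.0, 0.0, 0.0, 0.04]}
36 2.569
39 2.662
42 2.759
39.0833 [452.5 309.4 195.8] [-0.9987 -0.0515  0.0029]
39.1333 [452.6 309.4 195.8] [-0.9987 -0.0515  0.0028]
lever_knob [([210.6, 433.7], 0.51, [473.9, -388.1])]
jog_box [([218.1, 416.3], 0.7, [472.7, -383.9]), ([224.7, 149.2], 0.58, [455.4, 323.4])]
head 182.96 delta [np.float64(9.3), np.float64(-609.9), np.float64(-53.8)] yaw 0.052
```

View pics/c19.png

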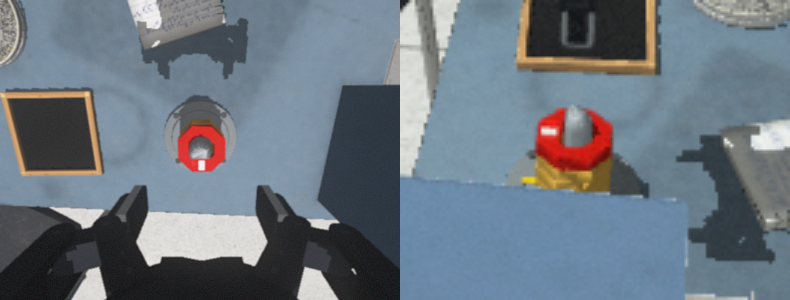

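Emit:
{"api": "apply_moves", "payload": {
  "rows": [
    {"hand": -1,"delta_pos": [0,-40,-30],"yaw": 0.052},
    {"hand": -1,"delta_pos": [1,-80,-50],"yaw": 0.052},
    {"hand": -1,"delta_pos": [2,-120,-50],"yaw": 0.052},
    {"hand": -1,"delta_pos": [3,-160,-50],"yaw": 0.052},
    {"hand": -1,"delta_pos": [4,-200,-50],"yaw": 0.052},
    {"hand": -1,"delta_pos": [5,-240,-50],"yaw": 0.052},
    {"hand": -1,"delta_pos": [6,-280,-50],"yaw": 0.052},
    {"hand": -1,"delta_pos": [7,-320,-50],"yaw": 0.052},
    {"hand": -1,"delta_pos": [8,-360,-50],"yaw": 0.052},
    {"hand": -1,"delta_pos": [9,-400,-50],"yaw": 0.052},
    {"hand": -1,"delta_pos": [10,-440,-50],"yaw": 0.052},
    {"hand": -1,"delta_pos": [10,-470,-50],"yaw": 0.052}
  ]
}}

```text
clock: 40.23
position: [466.8, -162.7, 246.7]
ee_rot: [0.001, 1.0, 0.0, -0.001]
contact_force: [0.4, 0.0, -0.3]
gripper_width: -0.1
grasp_force: 0.0
```

Emit:
{"api": "apply_moves", "payload": {
  "rows": [
    {"hand": -1,"delta_pos": [0,-40,0],"yaw": 0},
    {"hand": -1,"delta_pos": [0,-80,0],"yaw": 0},
    {"hand": -1,"delta_pos": [0,-120,0],"yaw": 0},
    {"hand": -1,"delta_pos": [0,-160,0],"yaw": 0},
    {"hand": -1,"delta_pos": [0,-190,0],"yaw": 0},
    {"hand": -1,"delta_pos": [0,-190,0],"yaw": 0},
    {"hand": -1,"delta_pos": [0,-190,0],"yaw": 0},
    {"hand": -1,"delta_pos": [0,-190,0],"yaw": 0}
  ]
}}

```text
clock: 40.9
position: [467.0, -349.8, 246.1]
ee_rot: [0.0, 1.0, 0.001, -0.001]
contact_force: [-0.4, 0.3, 0.6]
gripper_width: 0.1
grasp_force: 0.0
```

Run:
```python
from look import *
d=look("w20",[("jog_box",0),("lever_knob",118)])
h=cv2.cvtColor(d["pixels"],cv2.COLOR_RGB2HSV)
for n,m in (("green",(h[...,0]>45)&(h[...,0]<80)&(h[...,1]>130)&(h[...,2]>60)),("red",mask(d["pixels"],"red")>0)):
    k,l,st,ce=cv2.connectedComponentsWithStats(m.astype(np.uint8))
    for i in range(1,k):
        if st[i,4]>40: print(n,st[i,4],ce[i].round(1),at_z(d,ce[i][::-1],42.5).round(1))
cv2.imwrite("pics/w20r.png",cv2.resize(d["pixels"][60:340,100:460,::-1],(720,560)))
```

```text
40.95 [ 467.2 -349.3  246.5] [-1.0e+00 -2.0e-04  1.6e-03]
jog_box [([186.5, 249.8], 0.6, [471.8, -387.9])]
lever_knob [([214.9, 236.3], 0.7, [470.4, -387.6])]
green 6073 [497.7  36.3] [ 321.4 -149.9   42.5]
green 226 [279.8 192.8] [ 469.5 -351.9   42.5]
red 535 [246.   15.1] [ 303.9 -382.1   42.5]
red 479 [231.2  47.7] [ 330.7 -396.7   42.5]
red 253 [212.3 194.8] [ 471.6 -423.5   42.5]
```

View pics/w20r.png

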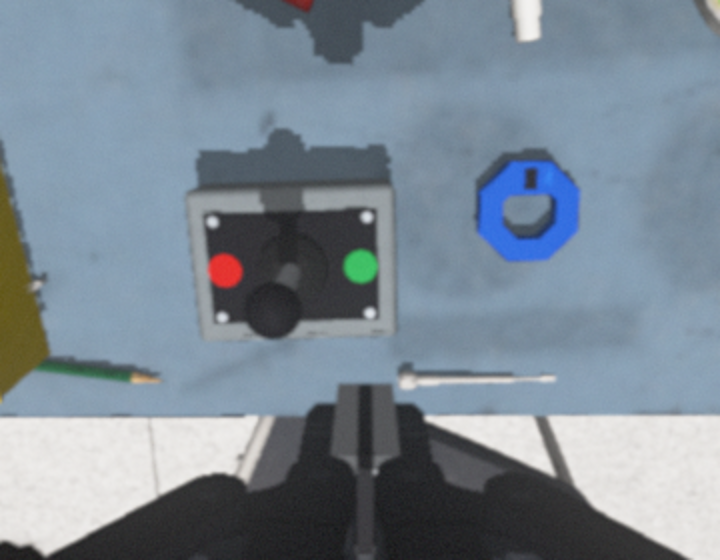

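Emit:
{"api": "apply_moves", "payload": {
  "rows": [
    {"hand": -1,"delta_pos": [-4.5,-40,0],"yaw": -0.03},
    {"hand": -1,"delta_pos": [-4.5,-82,0],"yaw": -0.03},
    {"hand": -1,"delta_pos": [-4.5,-83,0],"yaw": -0.03},
    {"hand": -1,"delta_pos": [-4.5,-83,0],"yaw": -0.03},
    {"hand": -1,"delta_pos": [-4.5,-83,0],"yaw": -0.03},
    {"hand": -1,"delta_pos": [-4.5,-83,30],"yaw": -0.03},
    {"hand": -1,"delta_pos": [-4.5,-83,65],"yaw": -0.03},
    {"hand": -1,"delta_pos": [-4.5,-83,65],"yaw": -0.03},
    {"hand": -1,"delta_pos": [-4.5,-83,65],"yaw": -0.03}
  ]
}}

```text
clock: 41.8
position: [471.3, -431.3, 181.0]
ee_rot: [-0.016, 1.0, 0.001, -0.002]
contact_force: [1.6, -0.1, 0.6]
gripper_width: 0.1
grasp_force: 0.0
```

Run:
```python
from look import *
d=look("w21",[("lever_knob",118)]); go(471.7,-432,122,181.7)
s=look("s21",[],"side")
cv2.imwrite("pics/c21.png",np.hstack([cv2.resize(d["pixels"][:,:,::-1],(400,300)),cv2.resize(s["pixels"][110:210,240:370,::-1],(390,300))]))
```

```text
41.85 [ 472.5 -432.5  183.2] [-9.995e-01 -3.190e-02  6.000e-04]
lever_knob [([240.0, 351.8], 0.72, [469.4, -387.7])]
head 181.81 delta [np.float64(1.3), np.float64(1.1), np.float64(62.4)] yaw 0.002
41.95 [ 473.2 -433.3  184.7] [-0.9995 -0.0312 -0.0028]
```

View pics/c21.png

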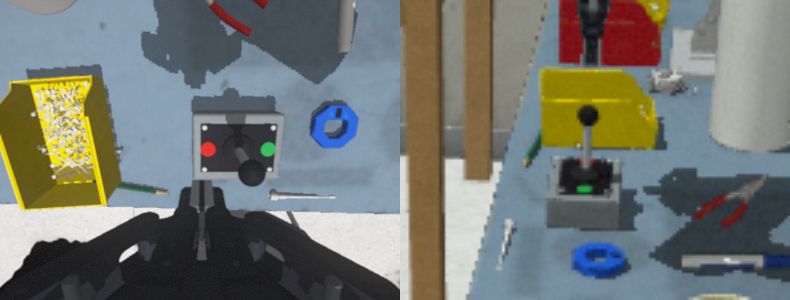

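Emit:
{"api": "apply_moves", "payload": {
  "rows": [
    {"hand": -1,"delta_pos": [0,0,25],"yaw": 0},
    {"hand": -1,"delta_pos": [0,0,50],"yaw": 0},
    {"hand": -1,"delta_pos": [0,0,60],"yaw": 0},
    {"hand": -1,"delta_pos": [0,0,60],"yaw": 0},
    {"hand": -1,"delta_pos": [0,0,60],"yaw": 0},
    {"hand": -1,"delta_pos": [0,6,60],"yaw": 0},
    {"hand": -1,"delta_pos": [0,12,60],"yaw": 0},
    {"hand": -1,"delta_pos": [0,18,60],"yaw": 0},
    {"hand": -1,"delta_pos": [0,24,60],"yaw": 0},
    {"hand": -1,"delta_pos": [0,30,60],"yaw": 0},
    {"hand": -1,"delta_pos": [0,36,60],"yaw": 0},
    {"hand": -1,"delta_pos": [0,36,60],"yaw": 0}
  ]
}}

```text
clock: 42.95
position: [471.0, -396.2, 122.6]
ee_rot: [-0.015, 1.0, -0.0, 0.0]
contact_force: [-0.1, -1.4, 1.1]
gripper_width: -0.1
grasp_force: 0.8
```

Run:
```python
from look import *
d=look("w22",[("lever_knob",112)]); print(read_state()["contact_force"])
s=look("s22",[("lever_knob",112)],"side")
```

```text
43.0 [ 471.  -396.6  122.5] [-9.995e-01 -3.070e-02 -2.000e-04]
lever_knob [([287.9, 338.6], 0.93, [472.7, -369.8])]
[-0.33368585 -0.89211456  0.93852697]
43.1 [ 471.  -397.1  122.2] [-9.996e-01 -2.990e-02  1.000e-04]
lever_knob [([147.8, 300.2], 0.62, [479.9, -397.9])]
```

Emit:
{"api": "apply_moves", "payload": {
  "rows": [
    {"hand": -1,"delta_pos": [0,6,0],"yaw": 0},
    {"hand": -1,"delta_pos": [0,12,0],"yaw": 0},
    {"hand": -1,"delta_pos": [0,18,0],"yaw": 0},
    {"hand": -1,"delta_pos": [0,24,0],"yaw": 0},
    {"hand": -1,"delta_pos": [0,26,0],"yaw": 0}
  ]
}}

```text
clock: 43.57
position: [469.5, -370.6, 121.4]
ee_rot: [-0.015, 1.0, 0.0, -0.001]
contact_force: [0.1, -6.2, -3.8]
gripper_width: -0.1
grasp_force: 2.9
```

Run:
```python
from look import *
d=look("w23",[("lever_knob",105)]); print(read_state()["contact_force"])
```

```text
43.6167 [ 469.5 -370.6  121.6] [-0.9995 -0.0304  0.0015]
lever_knob [([280.8, 335.0], 0.73, [470.7, -345.0])]
[ 0.07643013 -6.35255824 -1.42460087]
```

Emit:
{"api": "apply_moves", "payload": {
  "rows": [
    {"hand": -1,"delta_pos": [0,2,0],"yaw": 0},
    {"hand": -1,"delta_pos": [0,3,0],"yaw": 0},
    {"hand": -1,"delta_pos": [0,3,0],"yaw": 0},
    {"hand": -1,"delta_pos": [0,3,0],"yaw": 0}
  ]
}}

```text
clock: 44.0
position: [469.6, -369.1, 121.8]
ee_rot: [-0.015, 1.0, -0.001, -0.0]
contact_force: [-0.3, -9.5, -3.9]
gripper_width: 0.0
grasp_force: 3.8
```

Emit:
{"api": "apply_moves", "payload": {
  "rows": [
    {"hand": -1,"delta_pos": [0,2,0],"yaw": 0},
    {"hand": -1,"delta_pos": [0,2,0],"yaw": 0},
    {"hand": -1,"delta_pos": [0,2,0],"yaw": 0},
    {"hand": -1,"delta_pos": [0,2,0],"yaw": 0},
    {"hand": -1,"delta_pos": [0,2,0],"yaw": 0},
    {"hand": -1,"delta_pos": [0,2,0],"yaw": 0},
    {"hand": -1,"delta_pos": [0,2,0],"yaw": 0},
    {"hand": -1,"delta_pos": [0,2,0],"yaw": 0},
    {"hand": -1,"delta_pos": [0,2,0],"yaw": 0},
    {"hand": -1,"delta_pos": [0,2,0],"yaw": 0},
    {"hand": -1,"delta_pos": [0,2,0],"yaw": 0},
    {"hand": -1,"delta_pos": [0,2,0],"yaw": 0}
  ]
}}

```text
clock: 45.0
position: [469.7, -368.7, 121.9]
ee_rot: [-0.015, 1.0, -0.002, 0.0]
contact_force: [-0.5, -13.7, -5.7]
gripper_width: 0.2
grasp_force: 6.2
```

Emit:
{"api": "apply_moves", "payload": {
  "rows": [
    {"hand": -1,"delta_pos": [0,0,0],"yaw": 0},
    {"hand": -1,"delta_pos": [0,0,0],"yaw": 0},
    {"hand": -1,"delta_pos": [0,0,0],"yaw": 0},
    {"hand": -1,"delta_pos": [0,0,0],"yaw": 0},
    {"hand": -1,"delta_pos": [0,0,0],"yaw": 0},
    {"hand": -1,"delta_pos": [0,0,0],"yaw": 0},
    {"hand": -1,"delta_pos": [0,0,0],"yaw": 0},
    {"hand": -1,"delta_pos": [0,0,0],"yaw": 0},
    {"hand": -1,"delta_pos": [0,0,0],"yaw": 0},
    {"hand": -1,"delta_pos": [0,0,0],"yaw": 0},
    {"hand": -1,"delta_pos": [0,0,0],"yaw": 0}
  ]
}}

```text
clock: 45.92
position: [469.7, -368.6, 121.8]
ee_rot: [-0.015, 1.0, -0.002, -0.0]
contact_force: [-1.2, -15.3, -6.3]
gripper_width: -0.1
grasp_force: 6.2
```

Emit:
{"api": "apply_moves", "payload": {
  "rows": [
    {"hand": -1,"delta_pos": [0,-22,0],"yaw": 0},
    {"hand": -1,"delta_pos": [0,-50,0],"yaw": 0},
    {"hand": -1,"delta_pos": [0,-70,0],"yaw": 0},
    {"hand": -1,"delta_pos": [0,-70,0],"yaw": 0},
    {"hand": -1,"delta_pos": [0,-70,-30],"yaw": 0},
    {"hand": -1,"delta_pos": [0,-70,-70],"yaw": 0},
    {"hand": -1,"delta_pos": [0,-70,-110],"yaw": 0},
    {"hand": -1,"delta_pos": [0,-70,-110],"yaw": 0},
    {"hand": -1,"delta_pos": [0,-70,-110],"yaw": 0}
  ]
}}

```text
clock: 46.67
position: [472.8, -435.2, 235.0]
ee_rot: [-0.015, 1.0, -0.001, 0.002]
contact_force: [0.7, 1.1, -2.3]
gripper_width: 0.1
grasp_force: 0.0
```

Run:
```python
from look import *
d=look("w24",[("lever_knob",118),("jog_box",0)]); s=look("s24",[("lever_knob",118),("setting_tool",5)],"side"); print(read_state()["contact_force"])
t=look("t24",[("retainer",57)],"top")
cv2.imwrite("pics/c24.png",np.hstack([cv2.resize(d["pixels"][:,:,::-1],(400,300)),cv2.resize(s["pixels"][110:350,230:390,::-1],(200,300)),cv2.resize(t["pixels"][180:270,120:255,::-1],(200,300))]))
```

```text
46.7167 [ 471.9 -434.6  232.5] [-9.995e-01 -3.000e-02 -4.000e-04]
lever_knob [([213.3, 346.4], 0.79, [470.8, -384.7])]
jog_box [([181.5, 322.0], 0.96, [469.6, -389.7])]
46.8667 [ 471.2 -434.8  230. ] [-0.9995 -0.0299  0.0039]
lever_knob [([149.1, 300.8], 0.58, [476.4, -374.5])]
setting_tool [([193.3, 270.6], 0.42, [563.5, -258.9])]
[0.65551302 0.24916663 0.32420609]
47.0167 [ 471.5 -435.6  230.4] [-0.9996 -0.0298  0.003 ]
retainer [([223.7, 146.3], 0.76, [450.9, 309.5])]
```

View pics/c24.png

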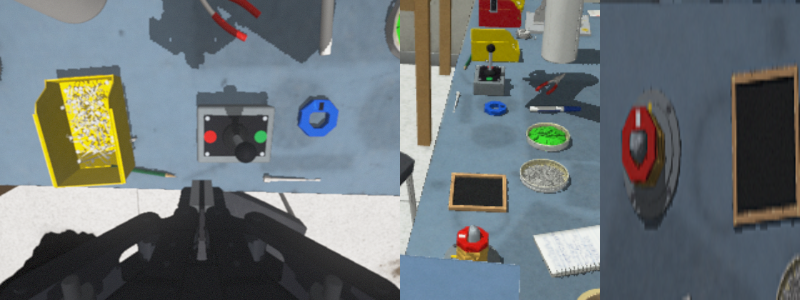

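The lever is back upright, the stack is capped by the red collar, the tray is empty, and the tool and the blue look-alike have not moved. I'm handing the job in.

```bash
python3 -c "
from bench import workorder; print(workorder.job_done())"
```

```text
the job is handed in; nothing more can be done
None
```

The job is done and handed in at about 47 s; no verdict came back. All three brass spacers and the red collar are home on the spindle, the lever was held at its green stop for about two seconds and sprang back, and the setting tool and blue look-alike were left alone.

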